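# Rack the engraving practice plates

### The arm

A 7-joint arm with a two-finger parallel gripper is mounted at the origin on a cart in front of the work surface, level with it; the furniture and walls round the work are solid. World frame = base frame: x ahead of the robot, y to its left, z up, the work surface at z = 0. Lengths are in m, angles in rad, forces in N, time in s.
With the tool pointing down it reaches from about 0.4 to 0.875 m from the base axis. Payload 19.3 kg.
Tool frame: the origin (TCP) lies between the finger pads; the fingertips stand 17 mm ahead of it and the grasp point (between the pads) lies 2 mm behind it; x points along the fingers, y is the direction in which the jaws open and shut, and the axes are right-handed (so a half turn about x gives the same grasp; the last joint's range is limited). The gripper opens to 85 mm and grips with 20 to 120 N. Pads are 22 mm wide; open, the fingers measure 114 mm over their backs; the gripper's body (76 mm by 85 mm) begins 54 mm behind the grasp point. The pads swing forward as they close: fully open they stand 13 mm farther back than shut.
Start: joints at [-1.324, 0.521, -0.036, 1.599, 0.021, 1.021, -0.113], TCP at [0.195, 0.594, 0.248] pointing down, gripper open.
Joint ranges: [-2.91, 2.91], [-0.3, 2.13], [-1.5, 1.42], [0.17, 2.43], [-1.26, 4.41], [0.16, 1.93], [-2.52, 2.52]. Speed limits (rad/s): [1.89, 1.89, 2.39, 2.39, 3.01, 3.01, 3.01].

### API

Orientations are given as [roll, pitch, yaw] about the fixed x, y, z axes, in that order (R = Rz(yaw) Ry(pitch) Rx(roll)).
In Python, from workcell import bot gives the robot as it stands.
- The arm moves only by the shell command python3 -m creep 'ROWS' [FORCE]. ROWS is JSON, a list of rows, each an object of numbers: "wx", "wy", "wz": the turn, a rotation vector about the tool's x, y, z in degrees; "tx", "ty", "tz": the shift along the tool's x, y, z in m; "claw": the closure, from 0 (fully open) to 1 (shut). A call has 1 to 8 rows; each row is the pose to reach, as a shift and turn from the pose measured when the call began, along the tool's axes at that moment; what a row does not reach only later rows make up. A row lasts 1/10 s, in which the tool goes at most 50 mm and 8.59 degrees, less where a joint would pass 70% of its speed; a pose out of reach is approached as far as the arm can. A call with a gripper value outside its range is refused whole. The fingers move at their own pace and stop on an object; FORCE is the grip in N (left out, the last holds). Time passes only in rows, so rows that repeat a pose let the fingers close. It gives the time, the measured TCP pose, the force and the opening at its end, in the units of the state.
- bot.observe(): the state, without advancing time (a new reading comes with each control period).
- bot.grab_frame(name): name is "side" or "top"; returns the picture (480x640x3 uint8, blue, green, red); there is no depth.
- bot.get_calibration(name): a dict with "fx", "fy", "cx", "cy" (pixels), "dist_coeffs" ([k1, k2, p1, p2, k3] as OpenCV has them; the pictures are not rectified), "R" (3x3) and "t" (3): a world point X has camera coordinates R X + t. Camera axes: x right, y down, z forward; pixel columns grow to the right and rows downward; lengths in m; the calibration is good to about 2 mm. A picture is of the moment at which its call begins. get_calibration takes no time and is no camera call.
- bot.job_done(): hands the job in, once; it reports no verdict.
The state is a dict: "clock": time; "qpos": joint angles; "qd": joint speeds; "joint_efforts": joint torques, N m; "position": TCP position; "tool_rot": TCP orientation; "force": force on the tool from outside, world axes, zero at the start; "moment": the same for the moment, N m; "grip_width": finger opening in m.
Only numpy, scipy, OpenCV 4.12 (cv2) and the standard library are available. Lean on these libraries where they do the work, as an engineer would, in place of code of your own. Each camera call takes 0.05 s, during which the arm holds its last target.

### The job

Put the two practice plates away: take the copper plate and the brass plate out of their leaning rests and stand them upright, wrapped edge up and fully down in the wooden rack's slots, copper in the slot next to the rack's yellow end and brass in the slot at its plain wood end. Both metal faces must look toward the yellow end, the same way as the steel plate that already stands in the middle slot. Leave the steel plate where it stands, and do not knock the orange-banded pot, the black-topped wooden block or the blue-lidded jar about.

Things in the scene. Friction and masses are not known exactly. Their poses are not given: they have to be found in the camera images.
- rack: Wooden plate rack, fixed: 134 (x) x 110 (y) x 42 mm high, three slots across it, open at the top. Origin: centre of the underside, on the desk; x points to the yellow-painted end (far from the robot), z up. Slots at x = -45 (plain end), 0, +45 mm (yellow end), each 12 mm wide, 97 mm long in y, 32 mm deep, mouth bevelled 5 mm; floors 10 mm up, so a plate fully home has its centre 70 mm up.
- slot_yellow (a point): Centre of the floor of the slot at the yellow end, for the copper plate; axes as the rack's.
- slot_plain (a point): Centre of the floor of the slot at the plain wood end, for the brass plate; axes as the rack's.
- copper_plate_center (a point): Copper practice plate, 90 x 120 x 9 mm, 0.13-0.25 kg: wooden back, one broad side a copper face with dark lines, upper 30 mm wrapped in the metal on both sides. Point at its centre; x points out of the metal face, y along the 90 mm width, z up the plate to the wrapped edge (60 mm off). Starts in either grey rest, leaning 35 deg from upright, face upward to the robot's far left, top edge toward the robot's near right.
- brass_plate_center (a point): Brass practice plate, 90 x 120 x 9 mm, 0.13-0.25 kg: wooden back, one broad side a yellow brass face with dark lines, upper 30 mm wrapped in the metal on both sides. Point at its centre; x points out of the metal face, y along the 90 mm width, z up the plate to the wrapped edge (60 mm off). Starts in either grey rest, leaning 35 deg from upright, face upward to the robot's far left, top edge toward the robot's near right.
- steel_plate_center (a point): Steel practice plate, 90 x 120 x 9 mm, 0.13-0.25 kg: wooden back, one broad side a grey steel face with dark lines, upper 30 mm wrapped in the metal on both sides. Point at its centre; x points out of the metal face, y along the 90 mm width, z up the plate to the wrapped edge (60 mm off). It stands loose in the rack's middle slot, face to the yellow end; leave it there.
- copper_plate_ahead (a point): A point 50 mm out from the centre of the copper plate, 45.5 mm in front of its metal face: it tells which way the face looks.
- brass_plate_ahead (a point): A point 50 mm out from the centre of the brass plate, 45.5 mm in front of its metal face: it tells which way the face looks.
- steel_plate_ahead (a point): A point 50 mm out from the centre of the steel plate, 45.5 mm in front of its metal face: it tells which way the face looks.
- rest_a: Grey leaning rest, fixed, base 100 x 86 mm. Origin on the desk, x = the way its plate's face looks, z up. Plate centre at x 14, z 76 mm; top edge at x -21, z 125. A back board 80 mm wide, 72 mm high backs the lower half of the plate; its upper 60 mm is free on both sides. A lip 8 mm high holds the foot: draw the plate out along its own plane. Only gravity holds it.
- rest_b: A second leaning rest, the same as the other. Above and left of the left-hand rest hangs a desk lamp head, at x 0.48 to 0.68, y 0.14 to 0.35, from z 0.44 up: keep wrist and forearm clear of it.
- pot_orange: Red pot with an orange band, full of fine steel burs, 52 mm across, 70 mm high; origin at the underside. Bystander.
- pitch_dop: Round wooden block topped with black pitch, 48 mm across, 34 mm high; origin at the underside. Bystander.
- salt_jar: Clear square jar with a blue lid, 46 mm square, 64 mm high; origin at the underside. Bystander.

How it is judged:
At the end, for the whole second after the job is handed in: Copper in the yellow-end slot, brass in the plain-end slot, steel still in the middle: each within 9 mm of its slot's middle, centre 64 to 74.5 mm over the rack's underside (fully down), upright and square to the slot within 0.15 rad, metal face toward the yellow end (x of copper_plate_center in the frame of rack between 0.036 and 0.054 m and y of copper_plate_center in the frame of rack between -0.009 and 0.009 m and z of copper_plate_center in the frame of rack between 0.064 and 0.0745 m and angle between each of copper_plate_center, brass_plate_center, steel_plate_center's own z axis and vertical below 0.15 rad and angle between the x axis of each of copper_plate_center, brass_plate_center, steel_plate_center and the x axis of rack, either way round below 0.15 rad and x of copper_plate_ahead in the frame of rack above 0.08 m and x of brass_plate_center in the frame of rack between -0.054 and -0.036 m and y of brass_plate_center in the frame of rack between -0.009 and 0.009 m and z of brass_plate_center in the frame of rack between 0.064 and 0.0745 m and x of brass_plate_ahead in the frame of rack above -0.01 m and x of steel_plate_center in the frame of rack between -0.009 and 0.009 m and y of steel_plate_center in the frame of rack between -0.009 and 0.009 m and z of steel_plate_center in the frame of rack between 0.064 and 0.0745 m and x of steel_plate_ahead in the frame of rack above 0.035 m); the robot touches nothing.
It fails at once if the steel plate is moved more than 12 mm (distance of steel_plate_center from where it was at the start of the episode above 0.012 m).
It fails at once if the orange-banded pot is shifted more than 20 mm (distance of pot_orange from where it was at the start of the episode above 0.02 m).
It fails at once if the pitch block is shifted more than 20 mm (distance of pitch_dop from where it was at the start of the episode above 0.02 m).
It fails at once if the blue-lidded jar is shifted more than 20 mm (distance of salt_jar from where it was at the start of the episode above 0.02 m).
It also fails if it takes over 72 s, if anything falls off the work surface, if the arm or the gripper's body presses on something with over 40 N, if the wrist force passes 120 N, or if a joint passes its speed limit or range.

## Working session

There is one attempt and no reset: what is moved stays moved. The work goes in short steps, Python scripts to look and compute and a shell command to move; the robot and the scene stay as the last step left them, time stands still between calls to the robot, and variables do not carry over. Pictures are saved under pics/ and viewed, and the job is handed in when it is done.

```bash
ls; mkdir -p pics; python3 - <<'E'
from workcell import bot
import cv2
print(bot.observe())
for n in("side","top"):
    c=bot.get_calibration(n);print(n,c)
    cv2.imwrite(f"pics/{n}0.png",bot.grab_frame(n))
E
```

```text
pics
{'clock': 0.0, 'qpos': array([-1.32421716,  0.5220042 , -0.03631706,  1.59998503,  0.02120085,
        1.02110526, -0.11278614]), 'qd': array([ 1.54775641e-03, -2.14261791e-03, -4.60001166e-04, -9.43162112e-05,
       -1.20878232e-03,  4.45305937e-04, -3.44186184e-04]), 'joint_efforts': array([-3.74873023e-03, -9.27076936e+01,  1.97830126e+00, -3.69947648e+01,
        1.77066569e-02,  7.86020304e-03,  2.31086062e-06]), 'position': array([0.19463487, 0.59359497, 0.24774018]), 'tool_rot': array([-1.49423188,  1.56967949, -1.8110161 ]), 'force': array([ 0.08390501, -0.81729572, -1.05734143]), 'moment': array([ 0.03223107, -0.01450341,  0.02427406]), 'grip_width': 0.08582945034453823}
side {'fx': 470.32375704270953, 'fy': 470.32375704270953, 'cx': 324.9745679747501, 'cy': 244.12833019652547, 'dist_coeffs': array([0.04314312, 0.        , 0.        , 0.        , 0.        ]), 'R': array([[-8.14392916e-01, -5.80313361e-01, -7.63084065e-04],
       [-3.27198900e-01,  4.60265516e-01, -8.25285729e-01],
       [ 4.79275556e-01, -6.71857171e-01, -5.64714869e-01]]), 't': array([0.44902888, 0.3420841 , 0.53832887])}
top {'fx': 472.40998352889335, 'fy': 472.40998352889335, 'cx': 317.65070583334216, 'cy': 233.7465683370683, 'dist_coeffs': array([-0.03966251,  0.        ,  0.        ,  0.        ,  0.        ]), 'R': array([[-0.01349732, -0.99908061, -0.04069092],
       [-0.98759825,  0.01968617, -0.15576315],
       [ 0.156421  ,  0.0380839 , -0.98695597]]), 't': array([-0.10902116,  0.63208676,  0.86001611])}
```

View pics/side0.png

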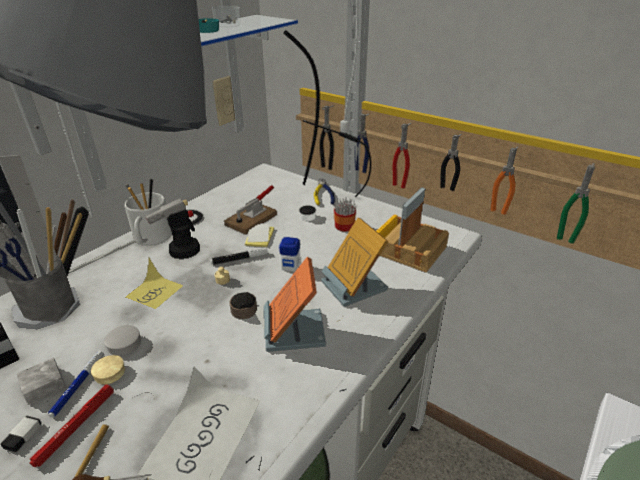

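View pics/top0.png

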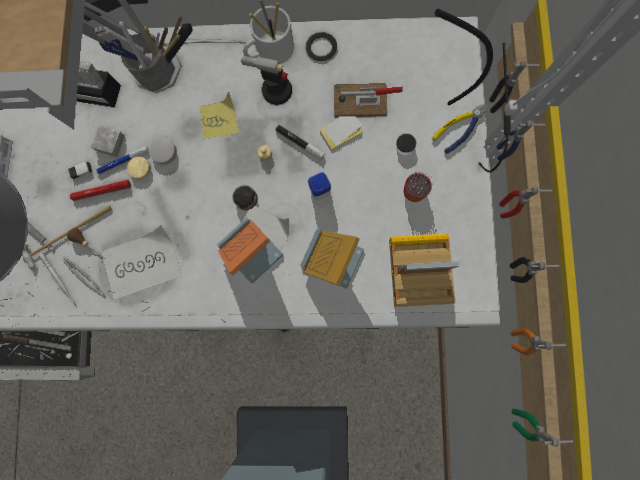

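```bash
cat > h.py <<'E'
import numpy as np, cv2
from scipy.spatial.transform import Rotation as R
from workcell import bot
C={n:bot.get_calibration(n) for n in("side","top")}
def K(c): return np.array([[c['fx'],0,c['cx']],[0,c['fy'],c['cy']],[0,0,1]])
def proj(n,X):
    c=C[n]; X=np.atleast_2d(np.array(X,float))
    return cv2.projectPoints(X,cv2.Rodrigues(c['R'])[0],c['t'],K(c),c['dist_coeffs'])[0].reshape(-1,2)
def ray(n,uv):
    c=C[n]; p=cv2.undistortPoints(np.array([[uv]],float),K(c),c['dist_coeffs'])[0,0]
    d=c['R'].T@np.array([p[0],p[1],1]); o=-c['R'].T@c['t']; return o,d/np.linalg.norm(d)
def onz(n,uv,z):
    o,d=ray(n,uv); return o+d*(z-o[2])/d[2]
def tri(uvs,uvt):
    o1,d1=ray("side",uvs);o2,d2=ray("top",uvt)
    A=np.c_[d1,-d2]; s=np.linalg.lstsq(A,o2-o1,rcond=None)[0]
    p,q=o1+s[0]*d1,o2+s[1]*d2
    return (p+q)/2,np.linalg.norm(p-q)
def crop(src,out,x0,y0,w,h,s):
    im=cv2.imread(src)[y0:y0+h,x0:x0+w]
    cv2.imwrite(out,cv2.resize(im,None,fx=s,fy=s,interpolation=cv2.INTER_CUBIC))
E
python3 - <<'E'
from h import *
crop("pics/side0.png","pics/s_c.png",225,180,235,180,3.4)
crop("pics/top0.png","pics/t_c.png",210,205,160,95,5)
crop("pics/top0.png","pics/t_r.png",380,160,90,150,4)
E
```

```text
(no output)
```

View pics/s_c.png

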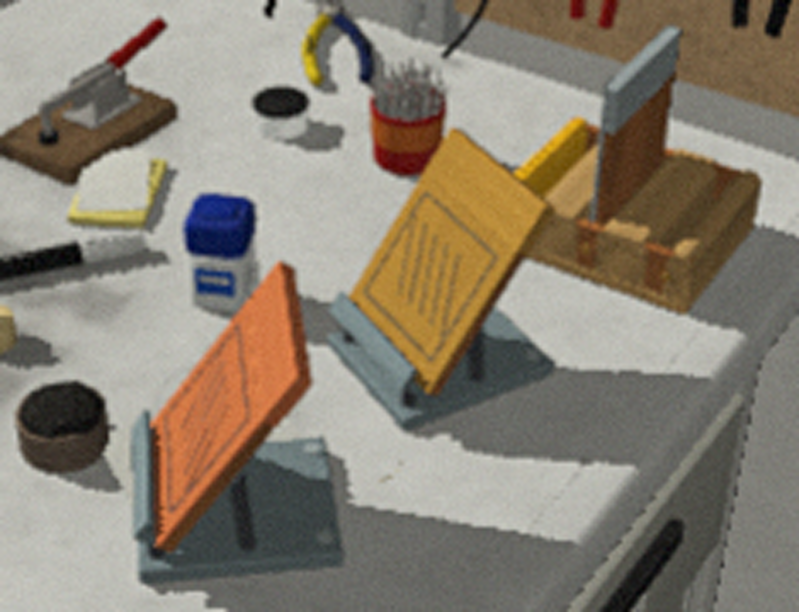

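View pics/t_c.png

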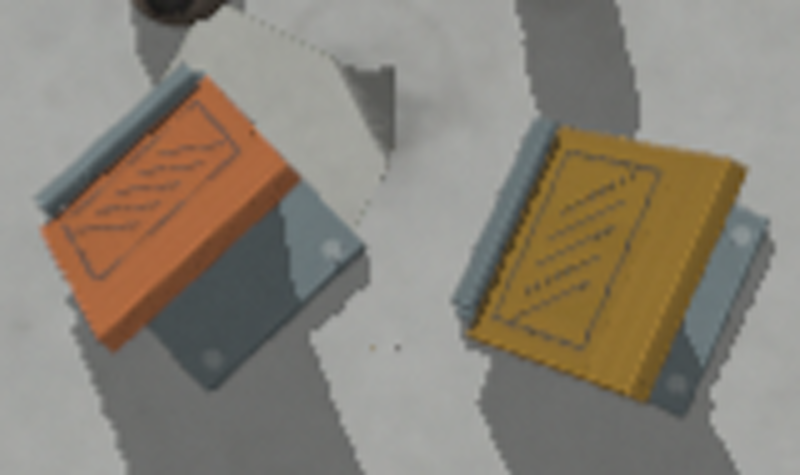

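View pics/t_r.png

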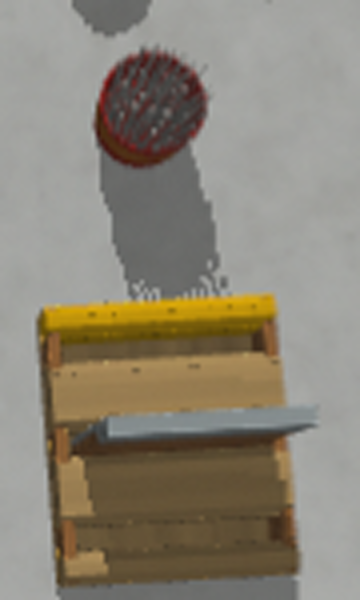

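```bash
cat > fit.py <<'E'
from h import *
from scipy.optimize import least_squares
a=np.deg2rad(35)
Rl=np.array([[np.cos(a),0,-np.sin(a)],[0,1,0],[np.sin(a),0,np.cos(a)]])
def rz(t): return R.from_euler('z',t).as_matrix()
def plate_pose(p):
    Rw=rz(p[2])@Rl; c=np.r_[p[0],p[1],0]+rz(p[2])@np.array([.014,0,.076]); return c,Rw
def T(crop,off,s): return np.array(crop,float)/s+np.array(off)
tc=lambda u,v:T((u,v),(210,205),5)-.0
obs={'copper':[((1,1,-1),tc(42,230)),((1,-1,-1),tc(205,78)),((1,1,1),tc(97,332)),((1,-1,1),tc(297,165))],
'brass':[((1,1,-1),tc(468,335)),((1,-1,-1),tc(558,125)),((1,1,1),tc(640,402)),((1,-1,1),tc(738,158))]}
H=np.array([.0045,.045,.060])
fit={}
for n,o in obs.items():
    L=np.array([k for k,_ in o])*H; U=np.array([v for _,v in o])
    def f(p):
        c,Rw=plate_pose(p); return (proj('top',c+L@Rw.T)-U).ravel()
    r=least_squares(f,[.55,0,.7]); fit[n]=r.x; print(n,r.x,np.round(r.fun,1))
tr=lambda u,v:T((u,v),(380,160),4)
L=np.array([[.067,.055,.042],[.067,-.055,.042],[-.067,-.055,.042],[-.067,.055,.042]])
U=np.array([tr(40,308),tr(275,295),tr(300,572),tr(58,585)])
def f(p): return (proj('top',np.r_[p[0],p[1],0]+L@rz(p[2]).T)-U).ravel()
r=least_squares(f,[.55,-.2,0]); fit['rack']=r.x; print('rack',r.x,np.round(r.fun,1))
E
cat > ov.py <<'E'
from fit import *
def box(im,n,s,off,c,Rw,h,col):
    V=np.array([(i,j,k) for i in(-1,1) for j in(-1,1) for k in(-1,1)])
    P=(proj(n,c+(V*h)@Rw.T)-off+.5)*s
    for i in range(8):
        for j in range(i):
            if abs(V[i]-V[j]).sum()==2: cv2.line(im,tuple(int(x) for x in P[i]),tuple(int(x) for x in P[j]),col,1)
def overlay(src,n,out,x0,y0,w,h,s,fit=fit):
    im=cv2.resize(cv2.imread(src)[y0:y0+h,x0:x0+w],None,fx=s,fy=s,interpolation=cv2.INTER_CUBIC)
    for k in('copper','brass'):
        c,Rw=plate_pose(fit[k]); box(im,n,s,(x0,y0),c,Rw,H,(255,0,255))
    p=fit['rack']; Rr=rz(p[2]);o=np.r_[p[0],p[1],0]
    box(im,n,s,(x0,y0),o+[0,0,.021],Rr,np.array([.067,.055,.021]),(255,255,0))
    box(im,n,s,(x0,y0),o+[0,0,.07],Rr,H,(0,255,0))
    cv2.imwrite(out,im)
if __name__=='__main__':
    overlay('pics/top0.png','top','pics/ovt.png',210,195,265,125,3)
    overlay('pics/side0.png','side','pics/ovs.png',245,180,215,175,3.5)
E
python3 ov.py
```

```text
copper [0.59453918 0.00908618 0.73447573] [-0.2 -0.3  1.1 -0.7  0.5  1.2 -1.3 -0.4]
brass [ 0.57686125 -0.15782372  1.152833  ] [ 0.7  0.8  0.9  0.6 -0.9 -1.1 -0.5 -0.1]
rack [ 0.5582295  -0.31650016  0.03253588] [ 0.5 -0.8 -0.8 -0.5 -0.8  0.8  1.   0.4]
```

```bash
ls pics
```

```text
ovs.png
ovt.png
s_c.png
side0.png
t_c.png
t_r.png
top0.png
```

View pics/ovt.png

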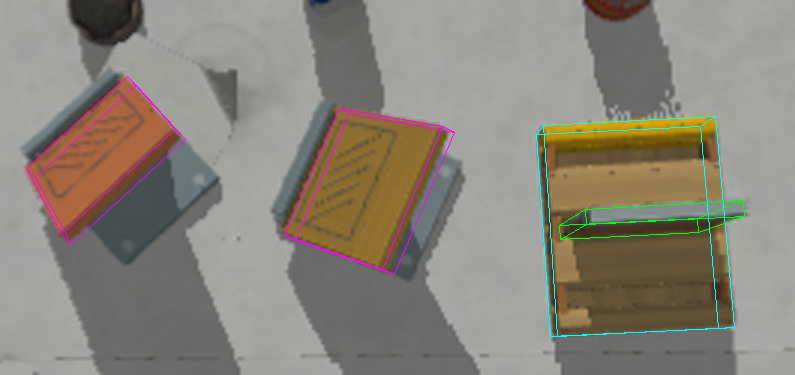

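View pics/ovs.png

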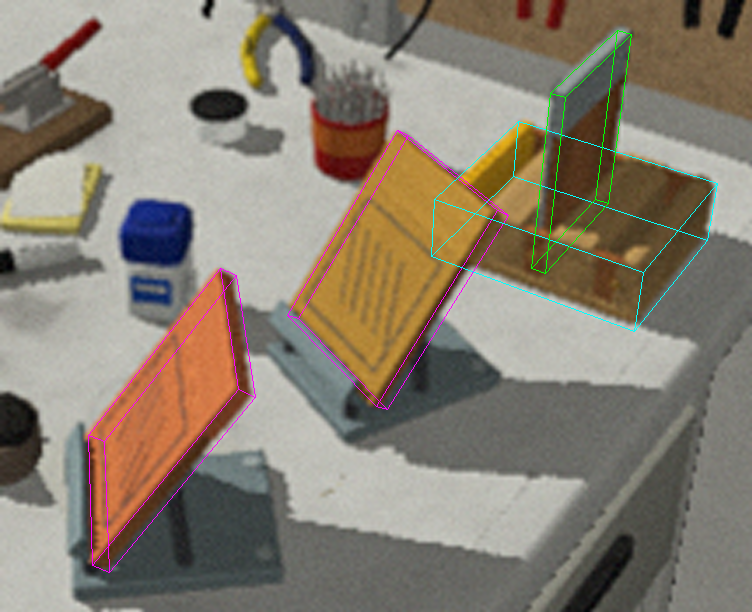

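```bash
python3 - <<'E'
from h import *
crop("pics/side0.png","pics/s1.png",255,250,80,110,7)
crop("pics/side0.png","pics/s2.png",315,210,80,95,7)
crop("pics/side0.png","pics/s3.png",370,180,85,100,7)
E
```

```text
(no output)
```

View pics/s1.png

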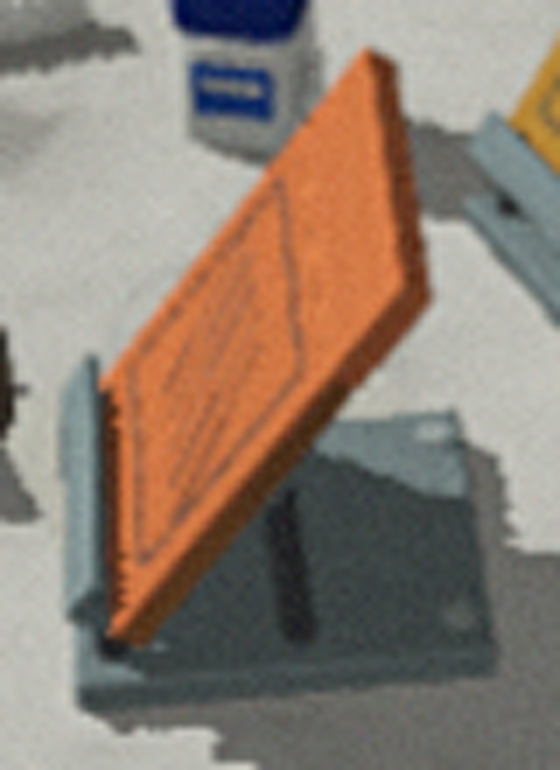

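View pics/s2.png

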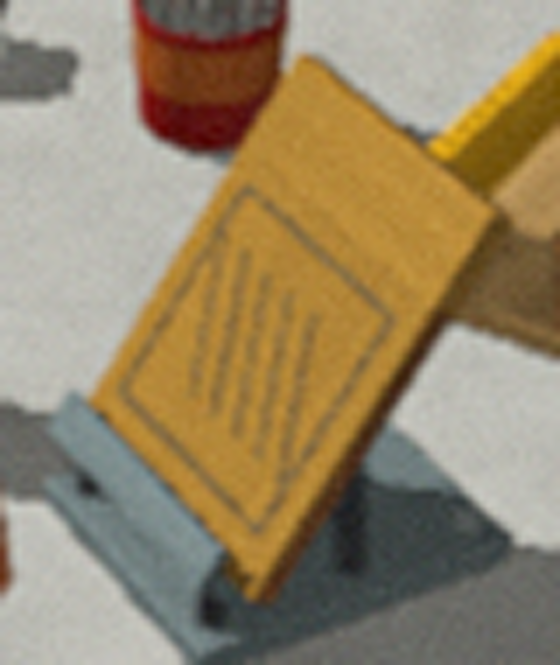

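View pics/s3.png

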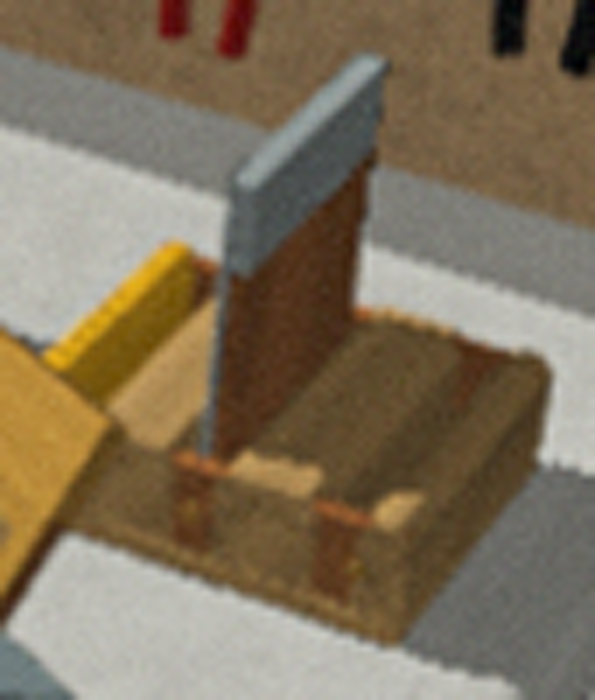

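```bash
cat > fit2.py <<'E'
import sys,io,contextlib
with contextlib.redirect_stdout(io.StringIO()): import fit as F
from fit import *
def P(u,v,off,s): return np.array([off[0]+(u+.5)/s-.5, off[1]+(v+.5)/s-.5])
S=dict(copper=[((1,-1,1),P(368,48,(255,250),7)),((1,1,1),P(404,288,(255,250),7)),((-1,1,1),P(430,295,(255,250),7)),((1,1,-1),P(110,634,(255,250),7))],
 brass=[((1,-1,1),P(303,57,(315,210),7)),((1,1,1),P(492,215,(315,210),7)),((1,1,-1),P(258,602,(315,210),7))])
for n in S:
    L=np.array([k for k,_ in obs[n]])*H; U=np.array([v for _,v in obs[n]])-.4
    L2=np.array([k for k,_ in S[n]])*H; U2=np.array([v for _,v in S[n]])
    def f(p):
        c,Rw=plate_pose(p); return np.r_[(proj('top',c+L@Rw.T)-U).ravel(),(proj('side',c+L2@Rw.T)-U2).ravel()]
    r=least_squares(f,fit[n],loss='soft_l1'); fit[n]=r.x; print(n,r.x,np.round(f(r.x),1))
L=np.array([[.067,.055,.042],[.067,-.055,.042],[-.067,-.055,.042],[-.067,.055,.042]]);U=np.array([tr(40,308),tr(275,295),tr(300,572),tr(58,585)])-.4
L2=np.array([[.067,-.055,.042],[-.067,-.055,.042],[-.067,.055,0]]);U2=np.array([P(180,243,(370,180),7),P(550,365,(370,180),7),P(400,642,(370,180),7)])
def f(p):
    c=np.r_[p[0],p[1],0];Q=rz(p[2]).T
    return np.r_[(proj('top',c+L@Q)-U).ravel(),(proj('side',c+L2@Q)-U2).ravel()]
r=least_squares(f,fit['rack'],loss='soft_l1'); fit['rack']=r.x; print('rack',r.x,np.round(f(r.x),1))
E
python3 fit2.py; python3 - <<'E'
from fit2 import *
s=bot.observe();print(R.from_euler('xyz',s['tool_rot']).as_matrix().round(3))
for n in('copper','brass'):
    c,Rw=plate_pose(fit[n]);print(n,c,Rw.round(3).tolist())
print([onz('top',uv,.03) for uv in((245,197),(320,184),(417,187))])
E
```

```text
copper [0.59547237 0.00935105 0.7299986 ] [ 0.1 -0.5  1.6 -0.8  0.6  1.  -1.  -0.4 -0.1 -0.4 -0.5  0.   0.7  1.3
 -0.1  0.7]
brass [ 0.57762225 -0.15679785  1.14474953] [ 0.5  0.6  1.   0.5 -1.4 -1.2 -0.5  0.  -0.3 -0.7  1.  -0.3 -0.4  0.3]
rack [ 0.55872262 -0.31654806  0.03605236] [ 0.8 -0.5 -0.5 -0.4 -0.2  0.8  1.5  0.7 -3.  -0.2  1.   0.1 -0.9  2.8]
copper [0.59547237 0.00935105 0.7299986 ] [ 0.1 -0.5  1.6 -0.8  0.6  1.  -1.  -0.4 -0.1 -0.4 -0.5  0.   0.7  1.3
 -0.1  0.7]
brass [ 0.57762225 -0.15679785  1.14474953] [ 0.5  0.6  1.   0.5 -1.4 -1.2 -0.5  0.  -0.3 -0.7  1.  -0.3 -0.4  0.3]
rack [ 0.55872262 -0.31654806  0.03605236] [ 0.8 -0.5 -0.5 -0.4 -0.2  0.8  1.5  0.7 -3.  -0.2  1.   0.1 -0.9  2.8]
[[-0.     0.312  0.95 ]
 [-0.001  0.95  -0.312]
 [-1.    -0.001  0.   ]]
copper [0.60590483 0.01868721 0.076     ] [[0.61, -0.667, -0.427], [0.546, 0.745, -0.383], [0.574, 0.0, 0.819]]
brass [ 0.58340809 -0.14404936  0.076     ] [[0.339, -0.911, -0.237], [0.746, 0.413, -0.522], [0.574, 0.0, 0.819]]
[array([0.71011397, 0.0253047 , 0.03      ]), array([ 0.73310965, -0.12493005,  0.03      ]), array([ 0.72250251, -0.31657624,  0.03      ])]
```

```bash
cat > calc.py <<'E'
import io,contextlib
with contextlib.redirect_stdout(io.StringIO()):
    from fit2 import *
def cur():
    s=bot.observe(); return s['position'],R.from_euler('xyz',s['tool_rot']).as_matrix(),s
def delta(p,M,tag=''):
    p0,M0,s=cur()
    t=M0.T@(np.array(p)-p0); w=np.rad2deg(R.from_matrix(M0.T@M).as_rotvec())
    print(tag,'t',t.round(4),'w',w.round(1),'|t|',np.linalg.norm(t).round(3),'|w|',np.linalg.norm(w).round(1))
def tool_for(Rp): # tool x=-plate z, tool y=plate x
    x=-Rp[:,2];y=Rp[:,0];return np.c_[x,y,np.cross(x,y)]
def st():
    p,M,s=cur();print('t',round(s['clock'],2),'p',p.round(4),'q',s['qpos'].round(2),'F',s['force'].round(1),'gw',s['grip_width'].round(4));return p,M
E
python3 - <<'E'
from calc import *
st()
c,Rp=plate_pose(fit['copper']);M=tool_for(Rp)
down=np.c_[[0,0,-1],[np.cos(.73),np.sin(.73),0],np.cross([0,0,-1],[np.cos(.73),np.sin(.73),0])]
delta([.43,.05,.25],down,'W1')
delta(c+Rp[:,2]*.156,M,'pre')
E
```

```text
Traceback (most recent call last):
  File "calc.py", line 13, in st
    p,M,s=cur();print('t',round(s['clock'],2),'p',p.round(4),'q',s['qpos'].round(2),'F',s['force'].round(1),'gw',s['grip_width'].round(4));return p,M
                                                                                                                 ^^^^^^^^^^^^^^^^^^^^^
AttributeError: 'float' object has no attribute 'round'
```

```bash
sed -i "s/s\['grip_width'\].round(4)/round(s['grip_width'],4)/" calc.py
python3 - <<'E'
from calc import *
st()
c,Rp=plate_pose(fit['copper']);M=tool_for(Rp)
down=np.c_[[0,0,-1],[np.cos(.73),np.sin(.73),0],np.cross([0,0,-1],[np.cos(.73),np.sin(.73),0])]
delta([.43,.05,.25],down,'W1')
delta(c+Rp[:,2]*.156,M,'pre')
E
```

```text
t 0.1 p [0.1946 0.5936 0.2478] q [-1.32  0.52 -0.04  1.6   0.02  1.02 -0.11] F [0.2 0.  0.2] gw 0.085
W1 t [-0.0017 -0.4432  0.393 ] w [30.   0.   0.1] |t| 0.592 |w| 30.0
pre t [ 0.0445 -0.4956  0.5251] w [29.1 -9.1 34.2] |t| 0.723 |w| 45.8
```

```bash
python3 -m creep '[{"ty":-0.034,"tz":0.030,"wx":3},{"ty":-0.068,"tz":0.060,"wx":6},{"ty":-0.102,"tz":0.090,"wx":9},{"ty":-0.136,"tz":0.120,"wx":12},{"ty":-0.17,"tz":0.15,"wx":15},{"ty":-0.204,"tz":0.18,"wx":18},{"ty":-0.238,"tz":0.21,"wx":21},{"ty":-0.272,"tz":0.24,"wx":24}]'
python3 - <<'E'
from calc import *
st()
c,Rp=plate_pose(fit['copper']);M=tool_for(Rp)
down=np.c_[[0,0,-1],[np.cos(.73),np.sin(.73),0],np.cross([0,0,-1],[np.cos(.73),np.sin(.73),0])]
delta([.43,.05,.25],down,'W1')
delta(c+Rp[:,2]*.156,M,'pre')
E
```

```text
t 0.1 p [0.1946 0.5936 0.2478] q [-1.32  0.52 -0.04  1.6   0.02  1.02 -0.11] F [0.2 0.  0.2] gw 0.085
W1 t [-0.0017 -0.4432  0.393 ] w [30.   0.   0.1] |t| 0.592 |w| 30.0
pre t [ 0.0445 -0.4956  0.5251] w [29.1 -9.1 34.2] |t| 0.723 |w| 45.8$[0]: bad value
```

```bash
python3 -m creep '[{"wx":3,"wy":0,"wz":0,"tx":0,"ty":-0.034,"tz":0.030,"claw":0},{"wx":6,"wy":0,"wz":0,"tx":0,"ty":-0.068,"tz":0.060,"claw":0},{"wx":9,"wy":0,"wz":0,"tx":0,"ty":-0.102,"tz":0.090,"claw":0},{"wx":12,"wy":0,"wz":0,"tx":0,"ty":-0.136,"tz":0.120,"claw":0},{"wx":15,"wy":0,"wz":0,"tx":0,"ty":-0.17,"tz":0.15,"claw":0},{"wx":18,"wy":0,"wz":0,"tx":0,"ty":-0.204,"tz":0.18,"claw":0},{"wx":21,"wy":0,"wz":0,"tx":0,"ty":-0.238,"tz":0.21,"claw":0},{"wx":24,"wy":0,"wz":0,"tx":0,"ty":-0.272,"tz":0.24,"claw":0}]'
cat > pre.py <<'E'
from calc import *
st()
c,Rp=plate_pose(fit['copper']);M=tool_for(Rp)
down=np.c_[[0,0,-1],[np.cos(.73),np.sin(.73),0],np.cross([0,0,-1],[np.cos(.73),np.sin(.73),0])]
delta([.43,.05,.25],down,'W1')
delta(c+Rp[:,2]*.156,M,'pre')
E
python3 pre.py
```

```text
clock: 0.9
position: [0.3382, 0.2586, 0.2481]
tool_rot: [-1.155, 1.57, -1.892]
force: [1.3, 0.3, 0.5]
grip_width: 0.0856
t 0.9 p [0.3382 0.2586 0.2481] q [-0.92  0.21  0.15  2.1  -0.04  0.84  0.09] F [1.3 0.3 0.5] gw 0.0856
W1 t [-0.0018 -0.0927  0.2082] w [5.9 0.  0. ] |t| 0.228 |w| 5.9
pre t [ 0.0445 -0.0865  0.3502] w [ 5.7 -1.8 35. ] |t| 0.363 |w| 35.5
```

```bash
python3 -m creep '[{"wx":1,"wy":0,"wz":4,"tx":0.005,"ty":-0.011,"tz":0.043,"claw":0},{"wx":1.5,"wy":-0.5,"wz":9,"tx":0.011,"ty":-0.022,"tz":0.087,"claw":0},{"wx":2,"wy":-0.7,"wz":13,"tx":0.017,"ty":-0.033,"tz":0.131,"claw":0},{"wx":3,"wy":-1,"wz":17.5,"tx":0.022,"ty":-0.044,"tz":0.175,"claw":0},{"wx":3.5,"wy":-1.2,"wz":22,"tx":0.028,"ty":-0.055,"tz":0.219,"claw":0},{"wx":4.3,"wy":-1.4,"wz":26,"tx":0.033,"ty":-0.065,"tz":0.263,"claw":0},{"wx":5,"wy":-1.6,"wz":31,"tx":0.039,"ty":-0.076,"tz":0.307,"claw":0},{"wx":5.7,"wy":-1.8,"wz":35,"tx":0.0445,"ty":-0.0865,"tz":0.350,"claw":0}]'
python3 pre.py
```

```text
clock: 1.7
position: [0.4774, 0.056, 0.2144]
tool_rot: [1.605, 1.063, 0.792]
force: [0.7, 0.5, -0.1]
grip_width: 0.0855
t 1.7 p [0.4774 0.056  0.2144] q [ 0.03  0.25 -0.06  2.29 -0.99  0.4   1.63] F [ 0.7  0.5 -0.1] gw 0.0855
W1 t [-0.0494 -0.0165 -0.029 ] w [  1.6  -1.4 -29. ] |t| 0.06 |w| 29.1
pre t [-0.0032 -0.0237  0.113 ] w [ 1.1 -1.8  6. ] |t| 0.116 |w| 6.3
```

```bash
python3 -m creep '[{"wx":0.5,"wy":-0.6,"wz":2,"tx":-0.001,"ty":-0.008,"tz":0.035,"claw":0},{"wx":1,"wy":-1.2,"wz":4,"tx":-0.002,"ty":-0.016,"tz":0.075,"claw":0},{"wx":1.1,"wy":-1.8,"wz":6,"tx":-0.003,"ty":-0.0237,"tz":0.113,"claw":0},{"wx":1.1,"wy":-1.8,"wz":6,"tx":-0.003,"ty":-0.0237,"tz":0.113,"claw":0},{"wx":1.1,"wy":-1.8,"wz":6,"tx":-0.003,"ty":-0.0237,"tz":0.113,"claw":0},{"wx":1.1,"wy":-1.8,"wz":6,"tx":-0.003,"ty":-0.0237,"tz":0.113,"claw":0}]'
python3 pre.py; python3 - <<'E'
from calc import *
cv2.imwrite('pics/side1.png',bot.grab_frame('side'));cv2.imwrite('pics/top1.png',bot.grab_frame('top'))
E
```

```text
clock: 2.3
position: [0.5389, -0.04, 0.2036]
tool_rot: [1.572, 0.959, 0.732]
force: [-0.0, 0.9, -0.0]
grip_width: 0.0853
t 2.3 p [ 0.5389 -0.04    0.2036] q [ 0.32  0.39 -0.1   2.17 -1.17  0.5   1.99] F [-0.   0.9 -0. ] gw 0.0853
W1 t [-0.05    0.0094 -0.1397] w [  0.   -0.1 -35. ] |t| 0.149 |w| 35.0
pre t [-0.0004 -0.0002  0.001 ] w [ 0.  -0.1 -0. ] |t| 0.001 |w| 0.1
```

View pics/side1.png

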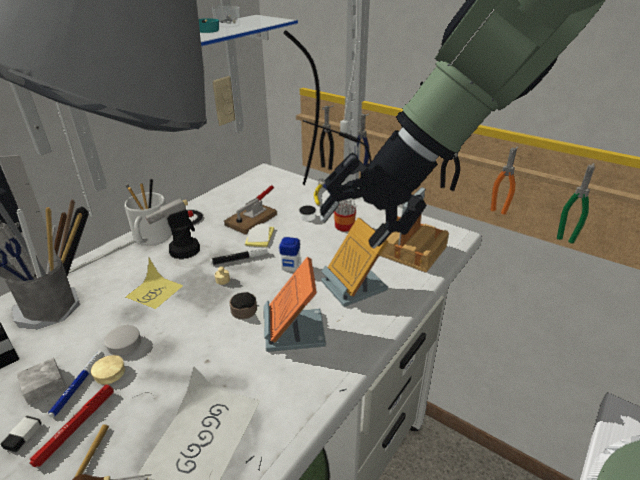

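View pics/top1.png

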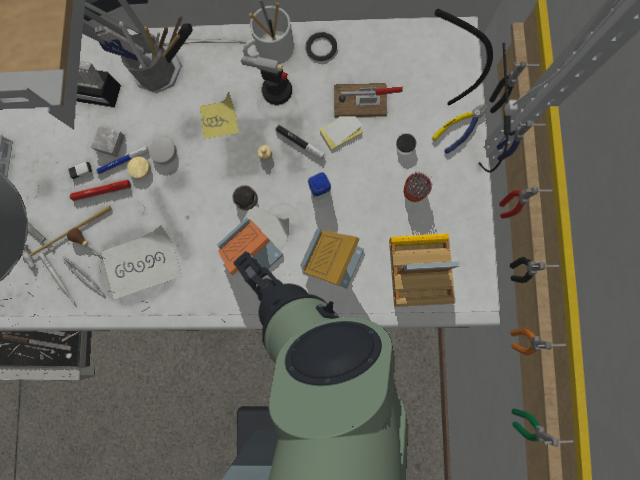

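```bash
python3 -m creep '[{"wx":0,"wy":0,"wz":0,"tx":0.03,"ty":0,"tz":0,"claw":0},{"wx":0,"wy":0,"wz":0,"tx":0.06,"ty":0,"tz":0.001,"claw":0},{"wx":0,"wy":0,"wz":0,"tx":0.09,"ty":0,"tz":0.001,"claw":0},{"wx":0,"wy":0,"wz":0,"tx":0.105,"ty":0,"tz":0.001,"claw":0},{"wx":0,"wy":0,"wz":0,"tx":0.119,"ty":0,"tz":0.001,"claw":0},{"wx":0,"wy":0,"wz":0,"tx":0.119,"ty":0,"tz":0.001,"claw":0},{"wx":0,"wy":0,"wz":0,"tx":0.119,"ty":0,"tz":0.001,"claw":0}]'
python3 - <<'E'
from calc import *
c,Rp=plate_pose(fit['copper']);M=tool_for(Rp)
delta(c+Rp[:,2]*.036,M,'grasp')
cv2.imwrite('pics/side2.png',bot.grab_frame('side'));cv2.imwrite('pics/top2.png',bot.grab_frame('top'))
crop("pics/side2.png","pics/s2a.png",240,180,160,180,3.3)
crop("pics/top2.png","pics/t2a.png",200,190,130,110,5)
E
```

```text
clock: 3.1
position: [0.5928, 0.0028, 0.1099]
tool_rot: [1.576, 0.964, 0.739]
force: [0.6, -1.1, 0.4]
grip_width: 0.0856
grasp t [ 0.0034 -0.0027 -0.0031] w [ 0.1 -0.3  0.2] |t| 0.005 |w| 0.4
```

View pics/s2a.png

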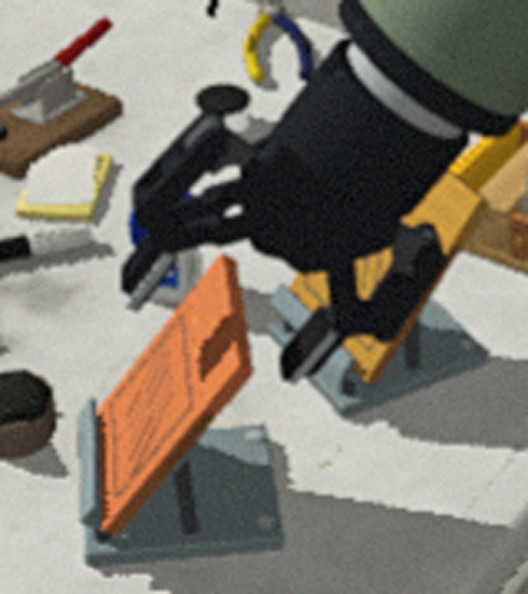

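View pics/t2a.png

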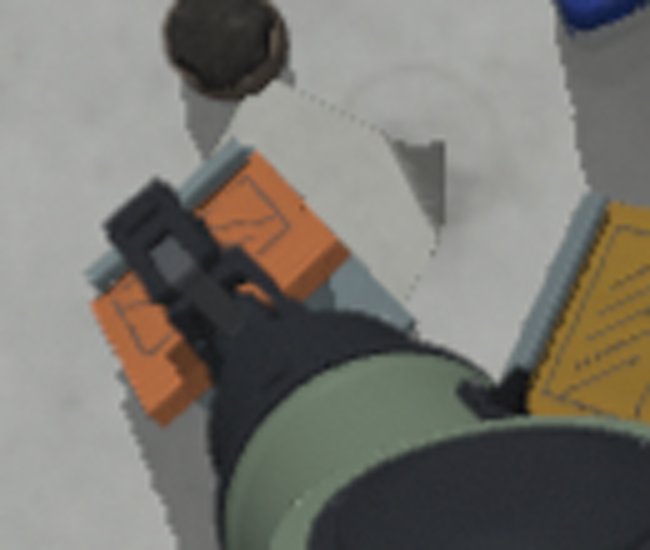

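```bash
python3 -m creep '[{"wx":0,"wy":-0.3,"wz":0,"tx":0.0035,"ty":-0.0027,"tz":-0.003,"claw":0},{"wx":0,"wy":-0.3,"wz":0,"tx":0.0035,"ty":-0.0027,"tz":-0.003,"claw":0.3},{"wx":0,"wy":-0.3,"wz":0,"tx":0.0035,"ty":-0.0027,"tz":-0.003,"claw":0.6}]' 40
python3 - <<'E'
from calc import *
st();c,Rp=plate_pose(fit['copper']);M=tool_for(Rp)
delta(c+Rp[:,2]*.036,M,'grasp')
E
```

```text
clock: 3.5
position: [0.5925, 0.0027, 0.1089]
tool_rot: [1.576, 0.967, 0.739]
force: [-0.4, -0.2, 0.3]
grip_width: 0.0592
t 3.5 p [0.5925 0.0027 0.1089] q [ 0.51  0.66 -0.51  2.1  -1.26  0.16  2.12] F [-0.4 -0.2  0.3] gw 0.0592
grasp t [ 0.0028 -0.0019 -0.0029] w [ 0.1 -0.3  0.4] |t| 0.004 |w| 0.5
```

```bash
python3 -m creep '[{"wx":0,"wy":0,"wz":0,"tx":0,"ty":-0.001,"tz":0,"claw":0.8},{"wx":0,"wy":0,"wz":0,"tx":0,"ty":-0.001,"tz":0,"claw":1},{"wx":0,"wy":0,"wz":0,"tx":0,"ty":-0.001,"tz":0,"claw":1},{"wx":0,"wy":0,"wz":0,"tx":0,"ty":-0.001,"tz":0,"claw":1},{"wx":0,"wy":0,"wz":0,"tx":0,"ty":-0.001,"tz":0,"claw":1},{"wx":0,"wy":0,"wz":0,"tx":0,"ty":-0.001,"tz":0,"claw":1}]' 40
python3 - <<'E'
from calc import *
st();c,Rp=plate_pose(fit['copper']);M=tool_for(Rp)
delta(c+Rp[:,2]*.036,M,'grasp')
cv2.imwrite('pics/side3.png',bot.grab_frame('side'))
crop("pics/side3.png","pics/s3a.png",240,180,160,180,3.3)
E
```

```text
clock: 4.1
position: [0.5923, 0.0023, 0.1089]
tool_rot: [1.576, 0.966, 0.739]
force: [2.3, 1.4, 5.6]
grip_width: 0.0081
t 4.1 p [0.5923 0.0023 0.1089] q [ 0.51  0.66 -0.51  2.1  -1.26  0.16  2.12] F [2.3 1.4 5.6] gw 0.0081
grasp t [ 0.003  -0.0016 -0.0031] w [ 0.2 -0.3  0.4] |t| 0.005 |w| 0.5
```

View pics/s3a.png

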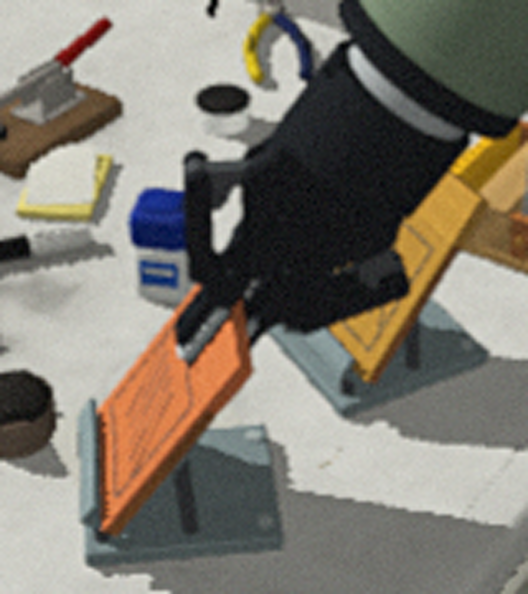

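```bash
python3 -m creep '[{"wx":0,"wy":0,"wz":0,"tx":-0.01,"ty":0,"tz":0,"claw":1},{"wx":0,"wy":0,"wz":0,"tx":-0.03,"ty":0,"tz":0,"claw":1},{"wx":0,"wy":0,"wz":0,"tx":-0.055,"ty":0,"tz":0,"claw":1},{"wx":0,"wy":0,"wz":0,"tx":-0.08,"ty":0,"tz":0,"claw":1},{"wx":0,"wy":0,"wz":0,"tx":-0.105,"ty":0,"tz":0,"claw":1},{"wx":0,"wy":0,"wz":0,"tx":-0.12,"ty":0,"tz":0,"claw":1},{"wx":0,"wy":0,"wz":0,"tx":-0.12,"ty":0,"tz":0,"claw":1}]' 60
cat > tgt.py <<'E'
from calc import *
import sys
# rack target: plate upright in slot, plate offset in tool recorded
def rackpose(slot,dz,fr=None):
    p=fit['rack'] if fr is None else fr; Q=rz(p[2]); c=np.r_[p[0],p[1],0]+Q@np.array([slot,0,.07+dz]); return c,Q
E
python3 - <<'E'
from tgt import *
st()
# plate centre in tool frame (from fit at grasp): grasp TCP was
p=np.array([.5923,.0023,.1089]);M=R.from_euler('xyz',[1.576,.966,.739]).as_matrix()
c,Rp=plate_pose(fit['copper'])
print('plate c in tool',M.T@(c-p),'rot',np.rad2deg(R.from_matrix(tool_for(Rp).T@M).as_rotvec()).round(2))
c2,Q=rackpose(.045,.10);Mt=tool_for(Q)
delta(c2-Mt@np.array([.039,0,-.003]),Mt,'above')
print(c2)
cv2.imwrite('pics/side4.png',bot.grab_frame('side'))
E
```

```text
clock: 4.85
position: [0.5417, -0.0447, 0.2088]
tool_rot: [1.572, 0.966, 0.735]
force: [0.3, 0.0, -2.0]
grip_width: 0.0086
t 4.85 p [ 0.5417 -0.0447  0.2088] q [ 0.44  0.39 -0.24  2.14 -1.03  0.46  1.87] F [ 0.3  0.  -2. ] gw 0.0086
plate c in tool [ 0.03905778 -0.0013702  -0.00294187] rot [-0.13  0.29 -0.35]
above t [-0.0781 -0.1124  0.2445] w [ 38.7 -12.1 -33.2] |t| 0.28 |w| 52.4
[ 0.60369337 -0.31492605  0.17      ]
```

View pics/side4.png

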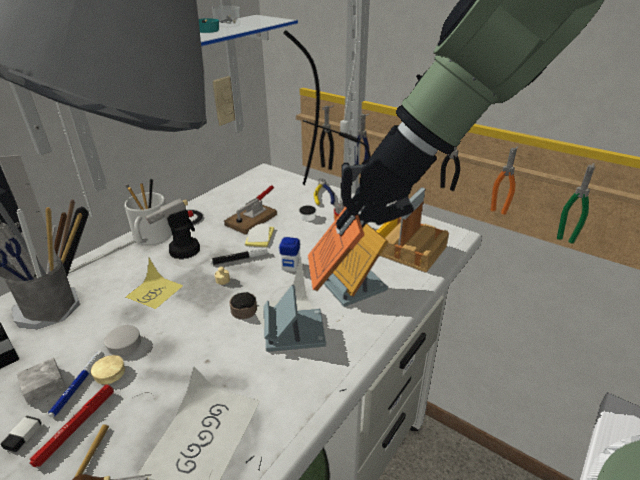

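```bash
cat > wp.py <<'E'
from tgt import *
from scipy.spatial.transform import Slerp
def path(pts,Mt,fr):
    p0,M0,s=cur(); S=Slerp([0,1],R.from_matrix([M0,Mt]))
    for p,f in zip(pts,fr):
        delta(p,S(f).as_matrix(),f'f{f}')
E
python3 - <<'E'
from wp import *
c2,Q=rackpose(.045,.12);Mt=tool_for(Q)
h=c2-Mt@np.array([.039,0,-.003]); print(h)
p0,_,_=cur()
path([p0+[0,0,.05],[.55,-.10,.31],[.57,-.2,.315],h+[0,0,.03],h],Mt,[.12,.4,.7,1,1])
E
```

```text
[ 0.60380151 -0.31792411  0.229     ]
f0.12 t [-0.0411  0.0284 -0.0001] w [ 4.7 -1.5 -4. ] |t| 0.05 |w| 6.3
f0.4 t [-0.102   0.0321  0.0469] w [ 15.5  -4.9 -13.3] |t| 0.117 |w| 21.0
f0.7 t [-0.1359 -0.0079  0.1345] w [ 27.1  -8.5 -23.2] |t| 0.191 |w| 36.7
f1 t [-0.1206 -0.0841  0.2447] w [ 38.8 -12.2 -33.2] |t| 0.285 |w| 52.4
f1 t [-0.0959 -0.1011  0.2447] w [ 38.8 -12.2 -33.2] |t| 0.282 |w| 52.4
```

```bash
python3 -m creep '[{"wx":4,"wy":-1.3,"wz":-3.5,"tx":-0.035,"ty":0.024,"tz":0,"claw":1},{"wx":9,"wy":-3,"wz":-8,"tx":-0.07,"ty":0.03,"tz":0.02,"claw":1},{"wx":15,"wy":-4.9,"wz":-13,"tx":-0.102,"ty":0.032,"tz":0.047,"claw":1},{"wx":21,"wy":-6.7,"wz":-18,"tx":-0.122,"ty":0.015,"tz":0.09,"claw":1},{"wx":27,"wy":-8.5,"wz":-23,"tx":-0.136,"ty":-0.008,"tz":0.134,"claw":1},{"wx":32,"wy":-10,"wz":-27.5,"tx":-0.132,"ty":-0.035,"tz":0.172,"claw":1},{"wx":36,"wy":-11.2,"wz":-31,"tx":-0.126,"ty":-0.06,"tz":0.208,"claw":1},{"wx":38.8,"wy":-12.2,"wz":-33.2,"tx":-0.12,"ty":-0.084,"tz":0.245,"claw":1}]' 60
python3 - <<'E'
from wp import *
st()
c2,Q=rackpose(.045,.08);Mt=tool_for(Q)
h=c2-Mt@np.array([.039,0,-.003]); delta(h,Mt,'hover80')
cv2.imwrite('pics/side5.png',bot.grab_frame('side'));cv2.imwrite('pics/top5.png',bot.grab_frame('top'))
E
```

```text
clock: 5.7
position: [0.6007, -0.3007, 0.2646]
tool_rot: [-1.153, 1.567, -2.689]
force: [1.7, 0.1, -2.9]
grip_width: 0.0085
t 5.7 p [ 0.6007 -0.3007  0.2646] q [ 0.14  0.62  0.39  1.46 -0.24  1.12  0.6 ] F [ 1.7  0.1 -2.9] gw 0.0085
hover80 t [0.0756 0.0027 0.0172] w [-0.1  0.1  0.2] |t| 0.078 |w| 0.3
```

View pics/side5.png

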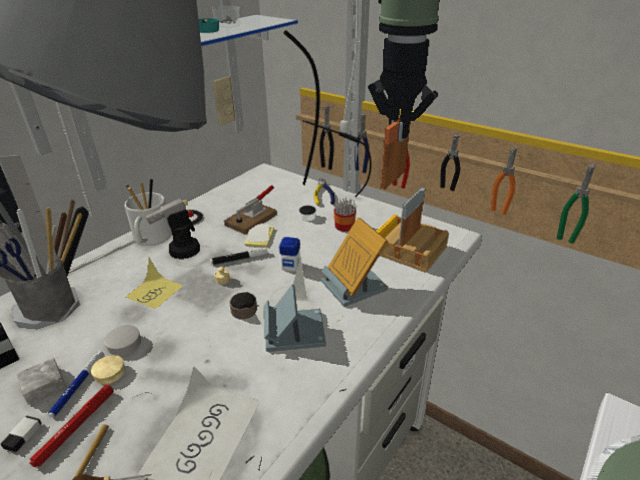

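```bash
python3 -m creep '[{"wx":0,"wy":0,"wz":0,"tx":0.02,"ty":0.0015,"tz":0.009,"claw":1},{"wx":0,"wy":0,"wz":0.2,"tx":0.05,"ty":0.0027,"tz":0.0172,"claw":1},{"wx":0,"wy":0,"wz":0.2,"tx":0.08,"ty":0.0027,"tz":0.0172,"claw":1},{"wx":0,"wy":0,"wz":0.2,"tx":0.1,"ty":0.0027,"tz":0.0172,"claw":1},{"wx":0,"wy":0,"wz":0.2,"tx":0.105,"ty":0.0027,"tz":0.0172,"claw":1},{"wx":0,"wy":0,"wz":0.2,"tx":0.105,"ty":0.0027,"tz":0.0172,"claw":1},{"wx":0,"wy":0,"wz":0.2,"tx":0.105,"ty":0.0027,"tz":0.0172,"claw":1}]' 60
python3 - <<'E'
from wp import *
st()
c2,Q=rackpose(.045,.05);Mt=tool_for(Q)
h=c2-Mt@np.array([.039,0,-.003]); delta(h,Mt,'hover50')
cv2.imwrite('pics/side6.png',bot.grab_frame('side'));cv2.imwrite('pics/top6.png',bot.grab_frame('top'))
crop("pics/side6.png","pics/s6a.png",350,90,110,190,3.1)
crop("pics/top6.png","pics/t6a.png",375,210,100,110,5)
E
```

```text
clock: 6.5
position: [0.6021, -0.3201, 0.1539]
tool_rot: [-1.465, 1.563, -3.003]
force: [-0.1, 0.4, -0.9]
grip_width: 0.0085
t 6.5 p [ 0.6021 -0.3201  0.1539] q [ 0.19  0.75  0.35  1.52 -0.29  0.93  0.66] F [-0.1  0.4 -0.9] gw 0.0085
hover50 t [-0.0051  0.0018 -0.0021] w [-0.2  0.   0.4] |t| 0.006 |w| 0.5
```

View pics/s6a.png

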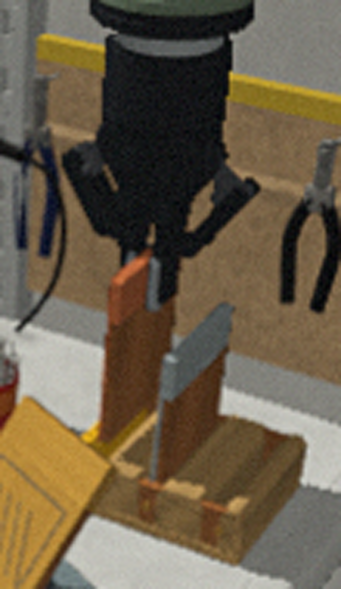

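View pics/t6a.png

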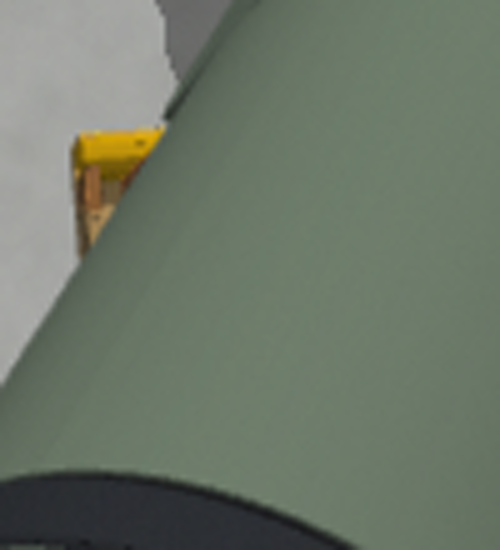

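```bash
cat > ovh.py <<'E'
from ov import box
from wp import *
def show(src,n,out,x0,y0,w,h,s,off=(.039,0,-.003),slot=None,extra=()):
    p,M,_=cur()
    im=cv2.resize(cv2.imread(src)[y0:y0+h,x0:x0+w],None,fx=s,fy=s,interpolation=cv2.INTER_CUBIC)
    c=p+M@np.array(off); Rp=np.c_[M[:,1],-M[:,2],-M[:,0]]
    Rp[:,1]=np.cross(Rp[:,2],Rp[:,0])
    box(im,n,s,(x0,y0),c,Rp,H,(255,0,255))
    f=fit['rack'];Rr=rz(f[2]);o=np.r_[f[0],f[1],0]
    box(im,n,s,(x0,y0),o+[0,0,.021],Rr,np.array([.067,.055,.021]),(255,255,0))
    box(im,n,s,(x0,y0),o+[0,0,.07],Rr,H,(0,255,0))
    cv2.imwrite(out,im)
E
python3 -c "
from ovh import *
show('pics/side6.png','side','pics/s6b.png',350,90,110,190,3.1)"
```

```text
copper [0.59453918 0.00908618 0.73447573] [-0.2 -0.3  1.1 -0.7  0.5  1.2 -1.3 -0.4]
brass [ 0.57686125 -0.15782372  1.152833  ] [ 0.7  0.8  0.9  0.6 -0.9 -1.1 -0.5 -0.1]
rack [ 0.5582295  -0.31650016  0.03253588] [ 0.5 -0.8 -0.8 -0.5 -0.8  0.8  1.   0.4]
```

View pics/s6b.png

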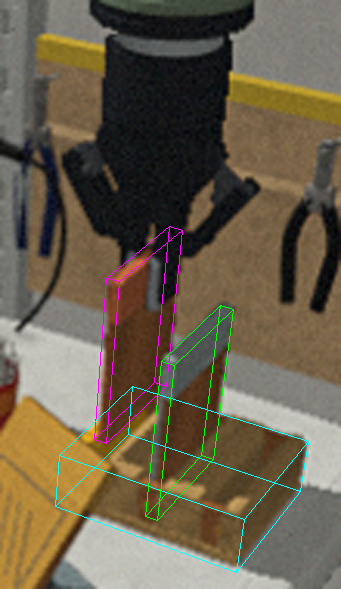

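```bash
cat > slots.py <<'E'
from wp import *
def slots(src,n,out,x0,y0,w,h,s,fr=None):
    im=cv2.resize(cv2.imread(src)[y0:y0+h,x0:x0+w],None,fx=s,fy=s,interpolation=cv2.INTER_CUBIC)
    f=fit['rack'] if fr is None else fr;Rr=rz(f[2]);o=np.r_[f[0],f[1],0]
    for xs in(-.045,0,.045):
        for hw,z,col in((.006,.037,(255,0,255)),(.011,.042,(0,255,0))):
            L=np.array([[xs-hw,-.0485,z],[xs+hw,-.0485,z],[xs+hw,.0485,z],[xs-hw,.0485,z]])
            P=(proj(n,o+L@Rr.T)-[x0,y0]+.5)*s
            cv2.polylines(im,[P.astype(int)],True,col,1)
    L=np.array([[-.067,-.055,.042],[.067,-.055,.042],[.067,.055,.042],[-.067,.055,.042],[-.067,.055,0],[-.067,-.055,0],[-.067,-.055,.042]])
    P=(proj(n,o+L@Rr.T)-[x0,y0]+.5)*s
    cv2.polylines(im,[P.astype(int)],True,(255,255,0),1)
    cv2.imwrite(out,im)
E
python3 -c "
from slots import *
slots('pics/top0.png','top','pics/slt.png',383,228,85,85,9)
slots('pics/side0.png','side','pics/sls.png',375,180,80,95,8)
"
```

```text
(no output)
```

View pics/slt.png

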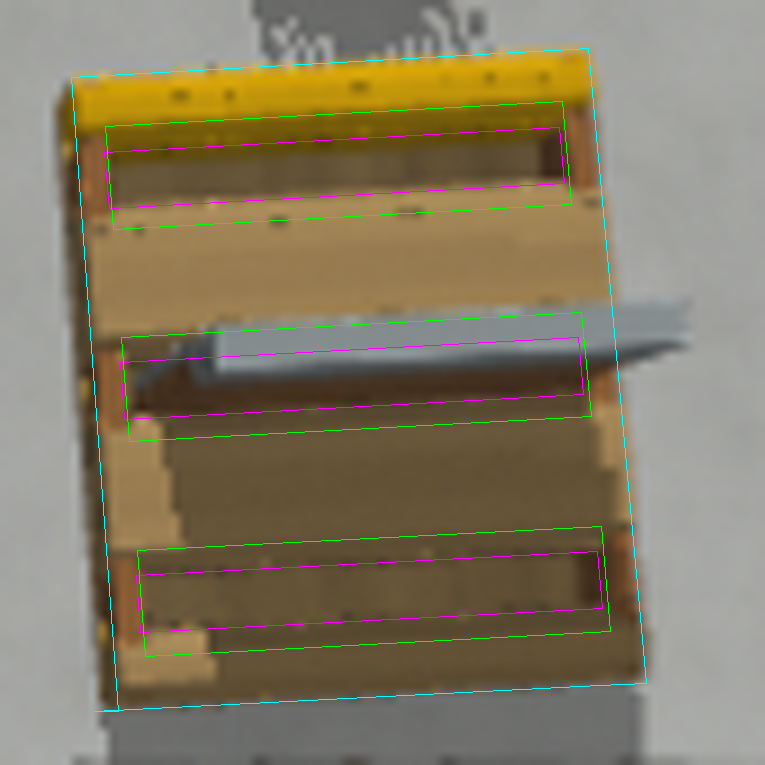

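View pics/sls.png

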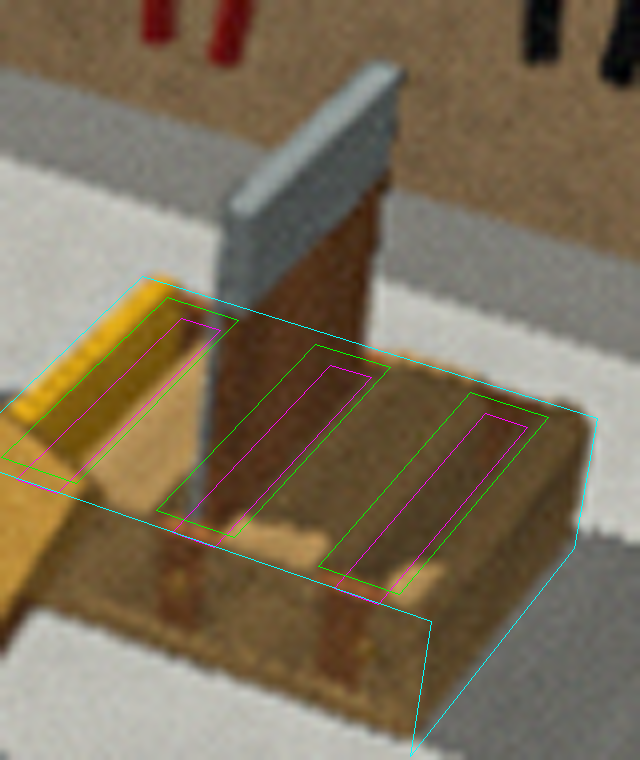

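```bash
python3 -c "
from ovh import *
show('pics/side6.png','side','pics/s6c.png',372,155,60,90,8)
crop('pics/side6.png','pics/s6d.png',372,155,60,90,8)" >/dev/null
```

```text
(no output)
```

View pics/s6c.png

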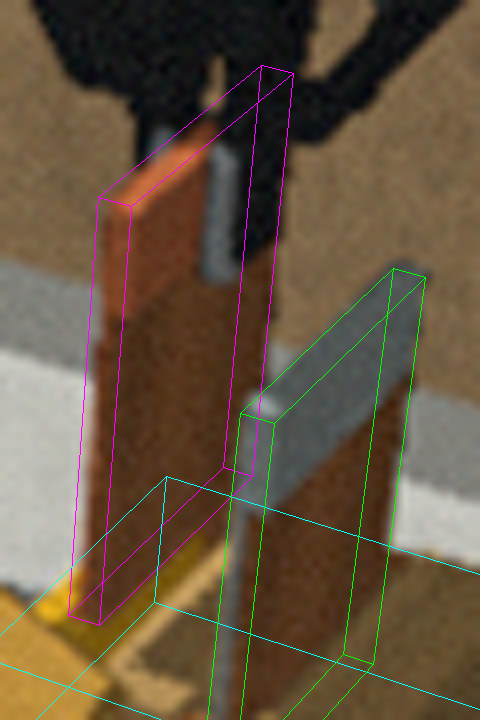

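View pics/s6d.png

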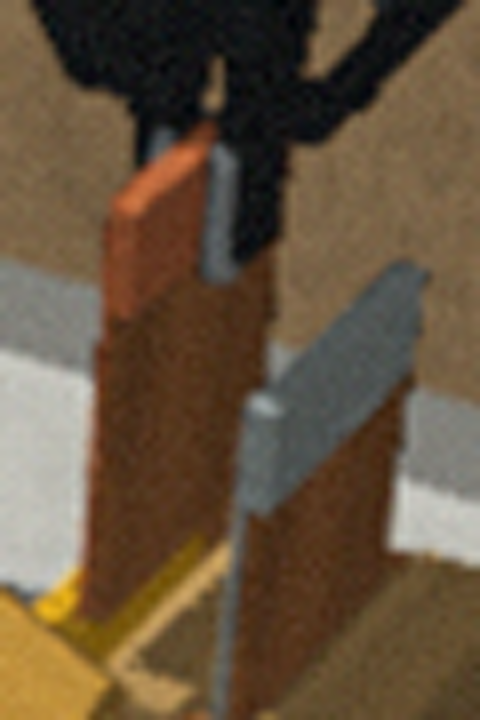

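```bash
python3 -m creep '[{"wx":0,"wy":0,"wz":0.4,"tx":0,"ty":0.002,"tz":-0.002,"claw":1},{"wx":0,"wy":0,"wz":0.4,"tx":0.006,"ty":0.002,"tz":-0.002,"claw":1},{"wx":0,"wy":0,"wz":0.4,"tx":0.012,"ty":0.002,"tz":-0.002,"claw":1},{"wx":0,"wy":0,"wz":0.4,"tx":0.018,"ty":0.002,"tz":-0.002,"claw":1},{"wx":0,"wy":0,"wz":0.4,"tx":0.02,"ty":0.002,"tz":-0.002,"claw":1}]' 60
cat > ck.py <<'E'
from wp import *
import sys
slot=float(sys.argv[1]);dz=float(sys.argv[2])
st();print('mom',bot.observe()['moment'].round(2))
c2,Q=rackpose(slot,dz);Mt=tool_for(Q)
h=c2-Mt@np.array([.039,0,-.003]); delta(h,Mt,'to')
E
python3 ck.py .045 0
```

```text
clock: 7.1
position: [0.6041, -0.318, 0.1335]
tool_rot: [0.294, 1.57, -1.244]
force: [2.7, 1.3, -1.1]
grip_width: 0.0083
t 7.1 p [ 0.6041 -0.318   0.1335] q [ 0.19  0.77  0.33  1.54 -0.3   0.89  0.66] F [ 2.7  1.3 -1.1] gw 0.0083
mom [ 0.04 -0.74  0.16]
to t [ 0.0245 -0.0003 -0.0001] w [-0.2  0.1 -0. ] |t| 0.024 |w| 0.2
```

```bash
python3 -m creep '[{"wx":0,"wy":0,"wz":0,"tx":0.005,"ty":0,"tz":0,"claw":1},{"wx":0,"wy":0,"wz":0,"tx":0.01,"ty":0,"tz":0,"claw":1},{"wx":0,"wy":0,"wz":0,"tx":0.015,"ty":0,"tz":0,"claw":1},{"wx":0,"wy":0,"wz":0,"tx":0.015,"ty":0,"tz":0,"claw":1}]' 60
python3 ck.py .045 0;  python3 -c "
from ovh import *
cv2.imwrite('pics/side7.png',bot.grab_frame('side'))
crop('pics/side7.png','pics/s7.png',350,130,110,150,5)" >/dev/null
```

```text
clock: 7.5
position: [0.6041, -0.3179, 0.1177]
tool_rot: [0.013, 1.57, -1.524]
force: [3.6, -0.2, -4.0]
grip_width: 0.0081
t 7.5 p [ 0.6041 -0.3179  0.1177] q [ 0.2   0.79  0.33  1.55 -0.3   0.86  0.67] F [ 3.6 -0.2 -4. ] gw 0.0081
mom [ 0.08 -1.02  0.17]
to t [ 0.0087 -0.0003  0.    ] w [-0.2  0.  -0. ] |t| 0.009 |w| 0.2
```

View pics/s7.png

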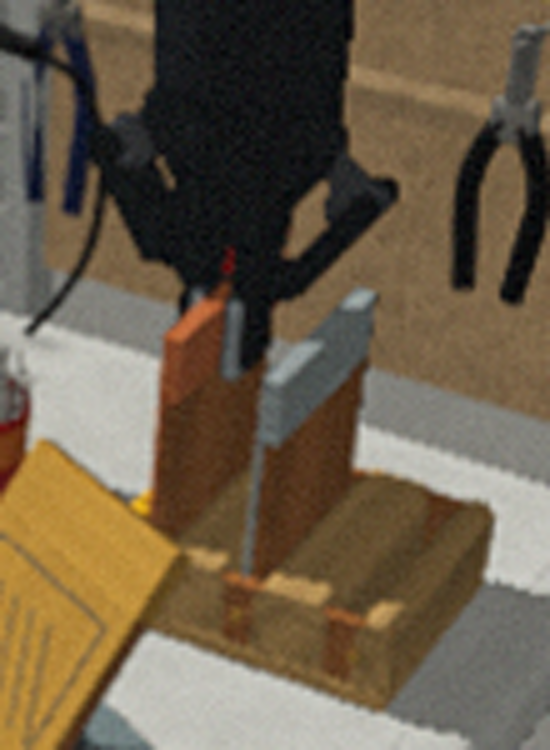

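```bash
python3 -m creep '[{"wx":0,"wy":0,"wz":0,"tx":0.003,"ty":0.0006,"tz":0,"claw":1},{"wx":0,"wy":0,"wz":0,"tx":0.006,"ty":0.0006,"tz":0,"claw":1},{"wx":0,"wy":0,"wz":0,"tx":0.007,"ty":0.0006,"tz":0,"claw":1},{"wx":0,"wy":0,"wz":0,"tx":0.007,"ty":0.0006,"tz":0,"claw":1}]' 60
python3 ck.py .045 0
```

```text
clock: 7.95
position: [0.6046, -0.3179, 0.1109]
tool_rot: [-0.392, 1.57, -1.93]
force: [1.5, 0.1, -2.9]
grip_width: 0.0083
t 7.95 p [ 0.6046 -0.3179  0.1109] q [ 0.2   0.8   0.32  1.55 -0.31  0.85  0.67] F [ 1.5  0.1 -2.9] gw 0.0083
mom [-0.02 -0.26  0.02]
to t [ 0.0019 -0.0008 -0.    ] w [-0.2  0.   0. ] |t| 0.002 |w| 0.2
```

```bash
python3 -m creep '[{"wx":0,"wy":0,"wz":0,"tx":0.002,"ty":0,"tz":0,"claw":1},{"wx":0,"wy":0,"wz":0,"tx":0.003,"ty":0,"tz":0,"claw":1},{"wx":0,"wy":0,"wz":0,"tx":0.003,"ty":0,"tz":0,"claw":1}]' 60
python3 ck.py .045 0
```

```text
clock: 8.25
position: [0.6053, -0.3185, 0.1104]
tool_rot: [0.925, 1.568, -0.613]
force: [-4.6, 4.8, 29.2]
grip_width: 0.0082
t 8.25 p [ 0.6053 -0.3185  0.1104] q [ 0.2   0.8   0.32  1.55 -0.31  0.85  0.67] F [-4.6  4.8 29.2] gw 0.0082
mom [0.99 1.52 0.05]
to t [ 0.0014 -0.0015 -0.0006] w [-0.2  0.1 -0.1] |t| 0.002 |w| 0.2
```

```bash
python3 -m creep '[{"wx":0,"wy":0,"wz":0,"tx":-0.001,"ty":0,"tz":0,"claw":1},{"wx":0,"wy":0,"wz":0,"tx":-0.001,"ty":0,"tz":0,"claw":0.75},{"wx":0,"wy":0,"wz":0,"tx":-0.001,"ty":0,"tz":0,"claw":0.75},{"wx":0,"wy":0,"wz":0,"tx":-0.001,"ty":0,"tz":0,"claw":0.75},{"wx":0,"wy":0,"wz":0,"tx":-0.001,"ty":0,"tz":0,"claw":0.75}]' 60
python3 ck.py .045 0;  python3 -c "
from ovh import *
cv2.imwrite('pics/side8.png',bot.grab_frame('side'))
crop('pics/side8.png','pics/s8.png',350,130,110,150,5)" >/dev/null
```

```text
clock: 8.75
position: [0.6052, -0.3184, 0.1112]
tool_rot: [0.881, 1.569, -0.657]
force: [0.5, 0.5, -0.2]
grip_width: 0.0216
t 8.75 p [ 0.6052 -0.3184  0.1112] q [ 0.2   0.79  0.32  1.55 -0.31  0.85  0.67] F [ 0.5  0.5 -0.2] gw 0.0216
mom [-0.01 -0.   -0.02]
to t [ 0.0022 -0.0014 -0.0005] w [-0.2  0.1 -0.1] |t| 0.003 |w| 0.2
```

View pics/s8.png

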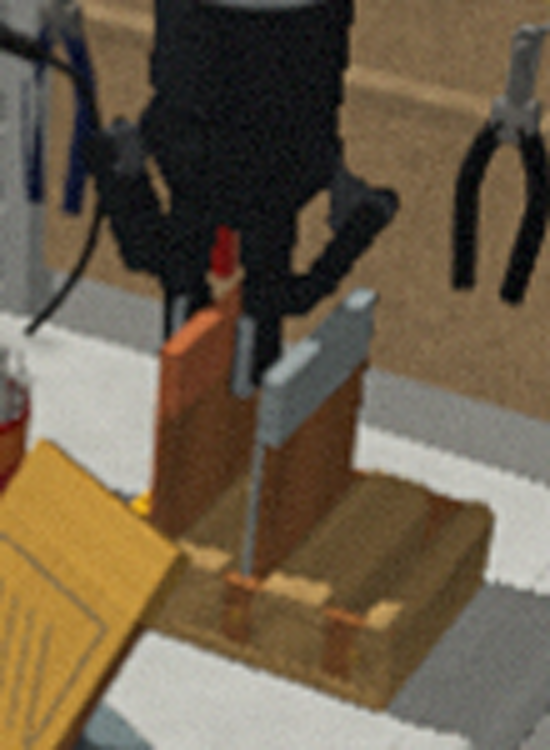

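```bash
python3 -m creep '[{"wx":0,"wy":0,"wz":0,"tx":-0.01,"ty":0,"tz":0,"claw":0.75},{"wx":0,"wy":0,"wz":0,"tx":-0.03,"ty":0,"tz":0,"claw":0.75},{"wx":0,"wy":0,"wz":0,"tx":-0.06,"ty":0,"tz":0,"claw":0.75},{"wx":0,"wy":0,"wz":0,"tx":-0.1,"ty":0,"tz":0,"claw":0.5},{"wx":0,"wy":0,"wz":0,"tx":-0.13,"ty":0,"tz":0,"claw":0.3},{"wx":0,"wy":0,"wz":0,"tx":-0.13,"ty":0,"tz":0,"claw":0}]' 60
python3 - <<'E'
from wp import *
st()
c,Rp=plate_pose(fit['brass']);M=tool_for(Rp)
p0,_,_=cur();pre=c+Rp[:,2]*.156;print(pre)
path([p0*.5+pre*.5+[0,0,.02],pre+Rp[:,2]*.03,pre],M,[.5,1,1])
E
```

```text
clock: 9.4
position: [0.6063, -0.3194, 0.2465]
tool_rot: [1.054, 1.562, -0.485]
force: [-0.3, 0.7, -0.4]
grip_width: 0.0641
t 9.4 p [ 0.6063 -0.3194  0.2465] q [ 0.17  0.65  0.38  1.45 -0.26  1.08  0.63] F [-0.3  0.7 -0.4] gw 0.0641
[ 0.54642917 -0.22552855  0.20378772]
f0.5 t [ 0.0009 -0.0284 -0.0479] w [-30.7   9.9  15.5] |t| 0.056 |w| 35.8
f1 t [ 0.0172 -0.0645 -0.0804] w [-61.5  19.9  31. ] |t| 0.105 |w| 71.7
f1 t [ 0.0418 -0.0571 -0.0959] w [-61.5  19.9  31. ] |t| 0.119 |w| 71.7
```

```bash
python3 -m creep '[{"wx":-7,"wy":2.2,"wz":3.5,"tx":-0.005,"ty":-0.006,"tz":-0.01,"claw":0},{"wx":-14,"wy":4.5,"wz":7,"tx":-0.005,"ty":-0.013,"tz":-0.022,"claw":0},{"wx":-21,"wy":6.8,"wz":10.6,"tx":0,"ty":-0.02,"tz":-0.034,"claw":0},{"wx":-28,"wy":9,"wz":14,"tx":0,"ty":-0.028,"tz":-0.046,"claw":0},{"wx":-35,"wy":11.3,"wz":17.6,"tx":0.004,"ty":-0.037,"tz":-0.055,"claw":0},{"wx":-42,"wy":13.6,"wz":21,"tx":0.008,"ty":-0.046,"tz":-0.063,"claw":0},{"wx":-49,"wy":15.8,"wz":24.7,"tx":0.012,"ty":-0.055,"tz":-0.072,"claw":0},{"wx":-56,"wy":18,"wz":28,"tx":0.017,"ty":-0.0645,"tz":-0.08,"claw":0}]' 60
cat > preb.py <<'E'
from wp import *
import sys
st()
c,Rp=plate_pose(fit['brass']);M=tool_for(Rp)
delta(c+Rp[:,2]*float(sys.argv[1]),M)
E
python3 preb.py .156
python3 - <<'E'
from wp import *
cv2.imwrite('pics/side9.png',bot.grab_frame('side'));cv2.imwrite('pics/top9.png',bot.grab_frame('top'))
E
```

```text
clock: 10.2
position: [0.5387, -0.2415, 0.229]
tool_rot: [1.618, 1.011, 1.091]
force: [0.6, -0.3, -0.4]
grip_width: 0.0849
t 10.2 p [ 0.5387 -0.2415  0.229 ] q [ 0.71  0.57 -0.16  1.71 -0.57  1.    1.96] F [ 0.6 -0.3 -0.4] gw 0.0849
 t [ 0.0308  0.0016 -0.0006] w [-5.2  1.8  2.9] |t| 0.031 |w| 6.2
```

View pics/side9.png

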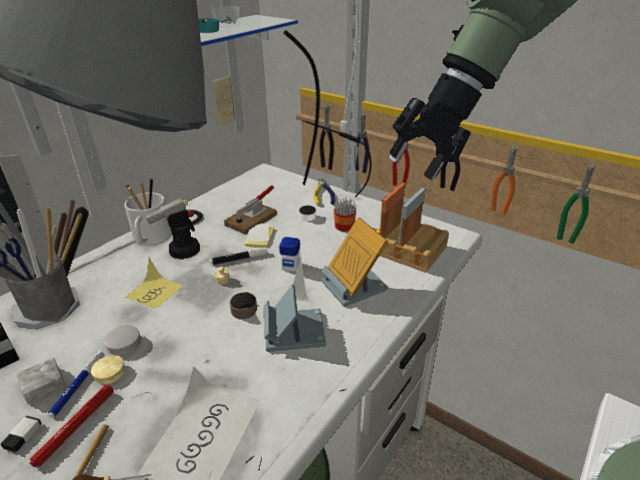

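View pics/top9.png

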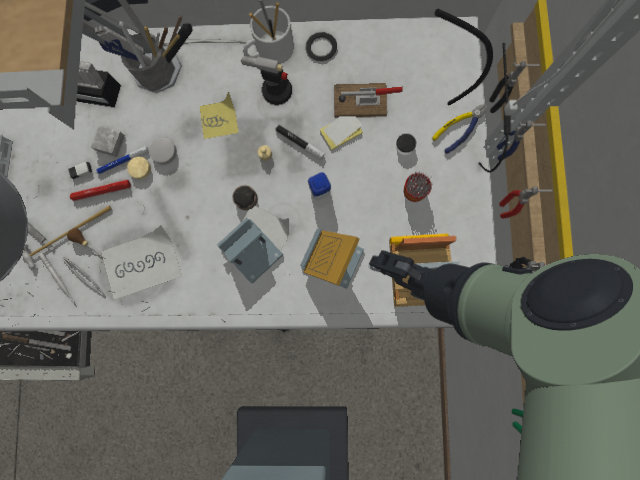

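```bash
python3 -m creep '[{"wx":-3,"wy":1,"wz":1.5,"tx":0.01,"ty":0.001,"tz":0,"claw":0},{"wx":-5.2,"wy":1.8,"wz":2.9,"tx":0.02,"ty":0.0016,"tz":-0.0006,"claw":0},{"wx":-5.2,"wy":1.8,"wz":2.9,"tx":0.03,"ty":0.0016,"tz":-0.0006,"claw":0},{"wx":-5.2,"wy":1.8,"wz":2.9,"tx":0.03,"ty":0.0016,"tz":-0.0006,"claw":0},{"wx":-5.2,"wy":1.8,"wz":2.9,"tx":0.03,"ty":0.0016,"tz":-0.0006,"claw":0}]' 40
python3 preb.py .036
```

```text
clock: 10.8
position: [0.5455, -0.2269, 0.2032]
tool_rot: [1.581, 0.962, 1.147]
force: [0.5, -1.1, 0.2]
grip_width: 0.0854
t 10.8 p [ 0.5455 -0.2269  0.2032] q [ 0.73  0.62 -0.2   1.71 -0.59  0.99  2.07] F [ 0.5 -1.1  0.2] gw 0.0854
 t [0.1204 0.0019 0.0005] w [-0.5 -0.1  0.1] |t| 0.12 |w| 0.5
```

```bash
python3 -m creep '[{"wx":-0.5,"wy":0,"wz":0,"tx":0.025,"ty":0.002,"tz":0.0005,"claw":0},{"wx":-0.5,"wy":0,"wz":0,"tx":0.055,"ty":0.002,"tz":0.0005,"claw":0},{"wx":-0.5,"wy":0,"wz":0,"tx":0.085,"ty":0.002,"tz":0.0005,"claw":0},{"wx":-0.5,"wy":0,"wz":0,"tx":0.105,"ty":0.002,"tz":0.0005,"claw":0},{"wx":-0.5,"wy":0,"wz":0,"tx":0.12,"ty":0.002,"tz":0.0005,"claw":0},{"wx":-0.5,"wy":0,"wz":0,"tx":0.12,"ty":0.002,"tz":0.0005,"claw":0},{"wx":-0.5,"wy":0,"wz":0,"tx":0.12,"ty":0.002,"tz":0.0005,"claw":0}]' 40
python3 preb.py .036
python3 - <<'E'
from wp import *
cv2.imwrite('pics/side10.png',bot.grab_frame('side'))
crop("pics/side10.png","pics/s10a.png",290,120,170,190,3.1)
E
```

```text
clock: 11.5
position: [0.575, -0.1637, 0.1065]
tool_rot: [1.572, 0.963, 1.146]
force: [0.3, 0.0, 0.0]
grip_width: 0.0853
t 11.5 p [ 0.575  -0.1637  0.1065] q [ 0.66  0.75 -0.26  1.79 -0.66  0.75  2.12] F [0.3 0.  0. ] gw 0.0853
 t [ 0.0013 -0.     -0.0005] w [ 0.  -0.   0.2] |t| 0.001 |w| 0.2
```

View pics/s10a.png

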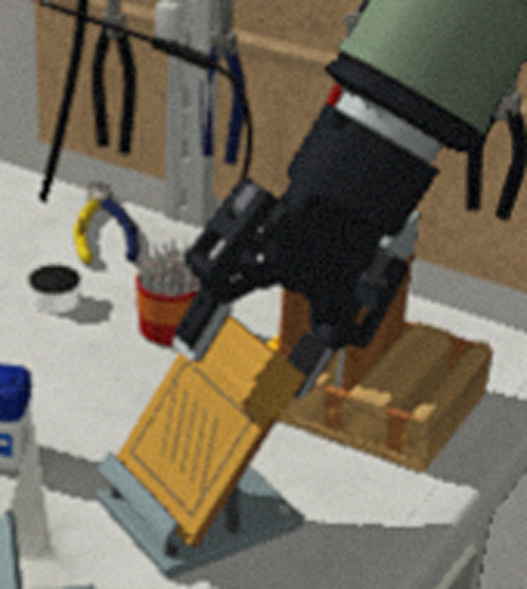

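The fingers straddle the brass plate's wrapped edge (crop about (180–330, 330)). I'll close them and draw the plate out.

```bash
python3 -m creep '[{"wx":0,"wy":0,"wz":0,"tx":0.001,"ty":0,"tz":0,"claw":0.5},{"wx":0,"wy":0,"wz":0,"tx":0.001,"ty":0,"tz":0,"claw":0.8},{"wx":0,"wy":0,"wz":0,"tx":0.001,"ty":0,"tz":0,"claw":1},{"wx":0,"wy":0,"wz":0,"tx":0.001,"ty":0,"tz":0,"claw":1},{"wx":0,"wy":0,"wz":0,"tx":0.001,"ty":0,"tz":0,"claw":1},{"wx":0,"wy":0,"wz":0,"tx":0.001,"ty":0,"tz":0,"claw":1},{"wx":0,"wy":0,"wz":0,"tx":0.001,"ty":0,"tz":0,"claw":1},{"wx":0,"wy":0,"wz":0,"tx":0.001,"ty":0,"tz":0,"claw":1}]' 40
python3 preb.py .036
```

```text
clock: 12.35
position: [0.5759, -0.1624, 0.1068]
tool_rot: [1.57, 0.961, 1.145]
force: [1.6, 4.6, 8.7]
grip_width: 0.0085
t 12.35 p [ 0.5759 -0.1624  0.1068] q [ 0.65  0.75 -0.26  1.79 -0.66  0.75  2.12] F [1.6 4.6 8.7] gw 0.0085
 t [ 0.0006 -0.0015 -0.0007] w [ 0.1 -0.   0. ] |t| 0.002 |w| 0.1
```

```bash
python3 -m creep '[{"wx":0,"wy":0,"wz":0,"tx":-0.01,"ty":0,"tz":0,"claw":1},{"wx":0,"wy":0,"wz":0,"tx":-0.03,"ty":0,"tz":0,"claw":1},{"wx":0,"wy":0,"wz":0,"tx":-0.055,"ty":0,"tz":0,"claw":1},{"wx":0,"wy":0,"wz":0,"tx":-0.08,"ty":0,"tz":0,"claw":1},{"wx":0,"wy":0,"wz":0,"tx":-0.105,"ty":0,"tz":0,"claw":1},{"wx":0,"wy":0,"wz":0,"tx":-0.12,"ty":0,"tz":0,"claw":1}]' 60
python3 - <<'E'
from wp import *
st()
c2,Q=rackpose(-.045,.11);Mt=tool_for(Q)
h=c2-Mt@np.array([.0366,0,-.0007]);p0,_,_=cur();print(h)
path([p0+[-.02,0,.06],p0*.5+h*.5+[-.02,0,.08],h+[0,0,.05],h],Mt,[.1,.5,1,1])
cv2.imwrite('pics/side11.png',bot.grab_frame('side'))
E
```

```text
clock: 12.95
position: [0.547, -0.2267, 0.2067]
tool_rot: [1.568, 0.962, 1.142]
force: [-0.0, 0.3, -2.3]
grip_width: 0.0081
t 12.95 p [ 0.547  -0.2267  0.2067] q [ 0.73  0.62 -0.2   1.71 -0.59  0.99  2.08] F [-0.   0.3 -2.3] gw 0.0081
[ 0.51377709 -0.31886961  0.2166    ]
f0.1 t [-0.054   0.0275 -0.0181] w [ 6.1 -1.9 -3.1] |t| 0.063 |w| 7.2
f0.5 t [-0.1024  0.0018 -0.0142] w [ 30.7  -9.6 -15.6] |t| 0.103 |w| 35.8
f1 t [-0.105  -0.0458  0.0079] w [ 61.5 -19.2 -31.2] |t| 0.115 |w| 71.6
f1 t [-0.064  -0.0744  0.0078] w [ 61.5 -19.2 -31.2] |t| 0.098 |w| 71.6
```

View pics/side11.png

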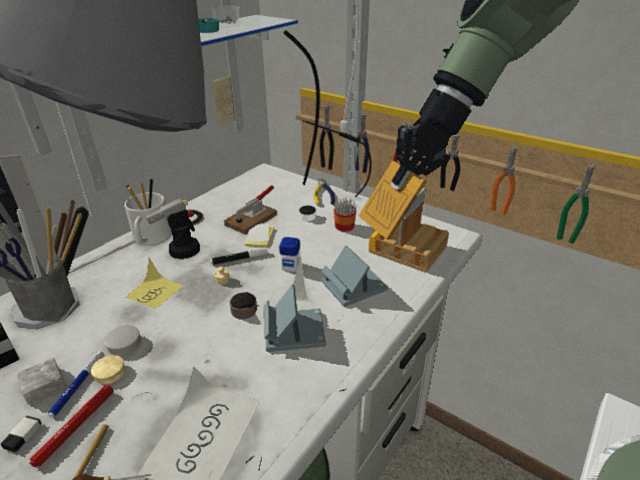

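```bash
python3 -m creep '[{"wx":0,"wy":0,"wz":0,"tx":-0.035,"ty":0.018,"tz":-0.01,"claw":1},{"wx":5,"wy":-1.5,"wz":-2.5,"tx":-0.075,"ty":0.033,"tz":-0.02,"claw":1},{"wx":12,"wy":-3.8,"wz":-6,"tx":-0.1,"ty":0.03,"tz":-0.02,"claw":1},{"wx":19,"wy":-6,"wz":-9.6,"tx":-0.108,"ty":0.02,"tz":-0.018,"claw":1},{"wx":26,"wy":-8.2,"wz":-13.2,"tx":-0.108,"ty":0.008,"tz":-0.015,"claw":1},{"wx":33,"wy":-10.3,"wz":-16.8,"tx":-0.108,"ty":-0.005,"tz":-0.01,"claw":1},{"wx":40,"wy":-12.5,"wz":-20.3,"tx":-0.108,"ty":-0.02,"tz":-0.003,"claw":1},{"wx":47,"wy":-14.7,"wz":-23.8,"tx":-0.106,"ty":-0.033,"tz":0.003,"claw":1}]' 60
cat > ckb.py <<'E'
from wp import *
import sys
dz=float(sys.argv[1])
st();print('mom',bot.observe()['moment'].round(2))
c2,Q=rackpose(-.045,dz);Mt=tool_for(Q)
h=c2-Mt@np.array([.0366,0,-.0007]); delta(h,Mt,'to')
E
python3 ckb.py .13
```

```text
clock: 13.8
position: [0.513, -0.3096, 0.2758]
tool_rot: [1.982, 1.422, 0.693]
force: [0.2, -0.7, -3.5]
grip_width: 0.0085
t 13.8 p [ 0.513  -0.3096  0.2758] q [ 0.4   0.44  0.16  1.69 -0.25  0.99  0.96] F [ 0.2 -0.7 -3.5] gw 0.0085
mom [-0.15  0.15 -0.05]
to t [ 0.038  -0.0072  0.0114] w [14.1 -4.4 -7.4] |t| 0.04 |w| 16.5
```

```bash
python3 -m creep '[{"wx":7,"wy":-2.2,"wz":-3.7,"tx":0.005,"ty":-0.003,"tz":0.006,"claw":1},{"wx":14,"wy":-4.4,"wz":-7.4,"tx":0.015,"ty":-0.006,"tz":0.011,"claw":1},{"wx":14.1,"wy":-4.4,"wz":-7.4,"tx":0.03,"ty":-0.0072,"tz":0.0114,"claw":1},{"wx":14.1,"wy":-4.4,"wz":-7.4,"tx":0.038,"ty":-0.0072,"tz":0.0114,"claw":1},{"wx":14.1,"wy":-4.4,"wz":-7.4,"tx":0.038,"ty":-0.0072,"tz":0.0114,"claw":1}]' 60
python3 ckb.py .05
```

```text
clock: 14.3
position: [0.5132, -0.3184, 0.2354]
tool_rot: [-1.819, 1.569, 2.93]
force: [-0.8, -0.1, -2.9]
grip_width: 0.0085
t 14.3 p [ 0.5132 -0.3184  0.2354] q [ 0.27  0.52  0.27  1.68 -0.16  0.97  0.63] F [-0.8 -0.1 -2.9] gw 0.0085
mom [ 0.06  0.03 -0.05]
to t [0.0788 0.0007 0.0006] w [ 0.  -0.   0.1] |t| 0.079 |w| 0.1
```

```bash
python3 -m creep '[{"wx":0,"wy":0,"wz":0,"tx":0.025,"ty":0.0016,"tz":0.0006,"claw":1},{"wx":0,"wy":0,"wz":0,"tx":0.05,"ty":0.0016,"tz":0.0006,"claw":1},{"wx":0,"wy":0,"wz":0,"tx":0.07,"ty":0.0016,"tz":0.0006,"claw":1},{"wx":0,"wy":0,"wz":0,"tx":0.079,"ty":0.0016,"tz":0.0006,"claw":1},{"wx":0,"wy":0,"wz":0,"tx":0.079,"ty":0.0016,"tz":0.0006,"claw":1},{"wx":0,"wy":0,"wz":0,"tx":0.079,"ty":0.0016,"tz":0.0006,"claw":1}]' 60
python3 ckb.py 0
python3 -c "
from ovh import *
cv2.imwrite('pics/side12.png',bot.grab_frame('side'))
show('pics/side12.png','side','pics/s12a.png',370,130,90,150,5,off=(.0366,0,-.0007))
crop('pics/side12.png','pics/s12b.png',370,130,90,150,5)" >/dev/null
```

```text
clock: 14.9
position: [0.515, -0.3193, 0.1574]
tool_rot: [-1.654, 1.57, 3.095]
force: [0.0, 0.7, -1.6]
grip_width: 0.0085
t 14.9 p [ 0.515  -0.3193  0.1574] q [ 0.29  0.61  0.24  1.74 -0.19  0.81  0.66] F [ 0.   0.7 -1.6] gw 0.0085
mom [0.02 0.02 0.03]
to t [ 0.0508 -0.0011 -0.0005] w [ 0.  -0.   0.1] |t| 0.051 |w| 0.1
```

View pics/s12a.png

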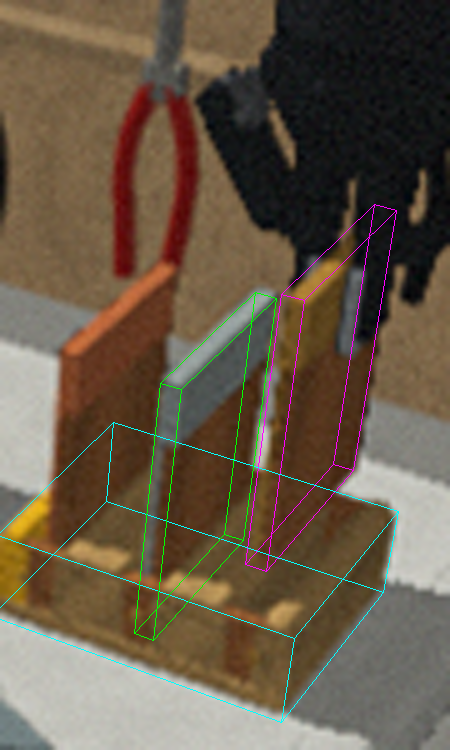

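View pics/s12b.png

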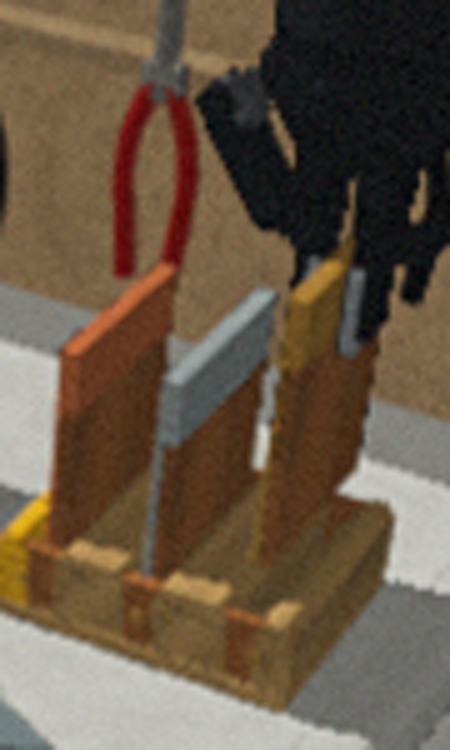

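```bash
python3 -m creep '[{"wx":0,"wy":0,"wz":0,"tx":0.008,"ty":0,"tz":0,"claw":1},{"wx":0,"wy":0,"wz":0,"tx":0.016,"ty":0,"tz":0,"claw":1},{"wx":0,"wy":0,"wz":0,"tx":0.022,"ty":0,"tz":0,"claw":1},{"wx":0,"wy":0,"wz":0,"tx":0.028,"ty":0,"tz":0,"claw":1},{"wx":0,"wy":0,"wz":0,"tx":0.03,"ty":0,"tz":0,"claw":1},{"wx":0,"wy":0,"wz":0,"tx":0.03,"ty":0,"tz":0,"claw":1}]' 60
python3 ckb.py 0
```

```text
clock: 15.55
position: [0.5149, -0.3193, 0.1272]
tool_rot: [-1.606, 1.57, -3.14]
force: [-0.5, 0.6, -2.5]
grip_width: 0.0083
t 15.55 p [ 0.5149 -0.3193  0.1272] q [ 0.3   0.65  0.23  1.76 -0.2   0.75  0.67] F [-0.5  0.6 -2.5] gw 0.0083
mom [-0.02  0.    0.05]
to t [ 0.0206 -0.0011 -0.0004] w [ 0.  -0.   0.1] |t| 0.021 |w| 0.1
```

```bash
python3 -m creep '[{"wx":0,"wy":0,"wz":0,"tx":0.006,"ty":0,"tz":0,"claw":1},{"wx":0,"wy":0,"wz":0,"tx":0.011,"ty":0,"tz":0,"claw":1},{"wx":0,"wy":0,"wz":0,"tx":0.015,"ty":0,"tz":0,"claw":1},{"wx":0,"wy":0,"wz":0,"tx":0.018,"ty":0,"tz":0,"claw":1},{"wx":0,"wy":0,"wz":0,"tx":0.018,"ty":0,"tz":0,"claw":1}]' 60
python3 ckb.py 0
```

```text
clock: 16.05
position: [0.5149, -0.3193, 0.1089]
tool_rot: [-1.633, 1.569, 3.116]
force: [0.3, -0.0, -3.4]
grip_width: 0.0081
t 16.05 p [ 0.5149 -0.3193  0.1089] q [ 0.31  0.68  0.22  1.77 -0.21  0.72  0.67] F [ 0.3 -0.  -3.4] gw 0.0081
mom [-0.01 -0.    0.05]
to t [ 0.0023 -0.0011 -0.0005] w [ 0.  -0.   0.1] |t| 0.003 |w| 0.1
```

```bash
python3 -m creep '[{"wx":0,"wy":0,"wz":0,"tx":0.0015,"ty":0,"tz":0,"claw":1},{"wx":0,"wy":0,"wz":0,"tx":0.003,"ty":0,"tz":0,"claw":1},{"wx":0,"wy":0,"wz":0,"tx":0.003,"ty":0,"tz":0,"claw":1}]' 60
python3 ckb.py 0
```

```text
clock: 16.35
position: [0.516, -0.3199, 0.1081]
tool_rot: [0.981, 1.569, -0.554]
force: [-3.4, 3.5, 29.5]
grip_width: 0.0082
t 16.35 p [ 0.516  -0.3199  0.1081] q [ 0.31  0.68  0.22  1.77 -0.21  0.71  0.67] F [-3.4  3.5 29.5] gw 0.0082
mom [ 0.91  1.06 -0.02]
to t [ 0.0015 -0.0022 -0.0012] w [ 0.   0.1 -0.1] |t| 0.003 |w| 0.1
```

```bash
python3 -m creep '[{"wx":0,"wy":0,"wz":0,"tx":-0.001,"ty":-0.0005,"tz":0,"claw":1},{"wx":0,"wy":0,"wz":0,"tx":-0.001,"ty":-0.0005,"tz":0,"claw":0.75},{"wx":0,"wy":0,"wz":0,"tx":-0.001,"ty":-0.0005,"tz":0,"claw":0.75},{"wx":0,"wy":0,"wz":0,"tx":-0.001,"ty":-0.0005,"tz":0,"claw":0.75},{"wx":0,"wy":0,"wz":0,"tx":-0.001,"ty":-0.0005,"tz":0,"claw":0.75}]' 60
python3 -m creep '[{"wx":0,"wy":0,"wz":0,"tx":-0.01,"ty":0,"tz":0,"claw":0.75},{"wx":0,"wy":0,"wz":0,"tx":-0.03,"ty":0,"tz":0,"claw":0.75},{"wx":0,"wy":0,"wz":0,"tx":-0.06,"ty":0,"tz":0,"claw":0.75},{"wx":0,"wy":0,"wz":0,"tx":-0.1,"ty":0,"tz":0,"claw":0.75},{"wx":0,"wy":0,"wz":0,"tx":-0.13,"ty":0,"tz":0,"claw":0.75},{"wx":0,"wy":0,"wz":0,"tx":-0.13,"ty":-0.04,"tz":0,"claw":0.75},{"wx":0,"wy":0,"wz":0,"tx":-0.13,"ty":-0.08,"tz":0,"claw":0.75},{"wx":0,"wy":0,"wz":0,"tx":-0.13,"ty":-0.1,"tz":0,"claw":0.75}]'
python3 -c "
from ovh import *
cv2.imwrite('pics/side13.png',bot.grab_frame('side'));cv2.imwrite('pics/top13.png',bot.grab_frame('top'))
crop('pics/side13.png','pics/s13.png',350,150,110,130,5)
crop('pics/top13.png','pics/t13.png',375,160,110,150,5)" >/dev/null
```

```text
clock: 16.85
position: [0.5154, -0.3199, 0.1089]
tool_rot: [0.956, 1.569, -0.578]
force: [0.4, 0.0, 0.1]
grip_width: 0.0213
clock: 17.65
position: [0.4124, -0.3238, 0.2397]
tool_rot: [0.844, 1.569, -0.692]
force: [0.4, -0.7, -0.3]
grip_width: 0.0214
```

View pics/s13.png

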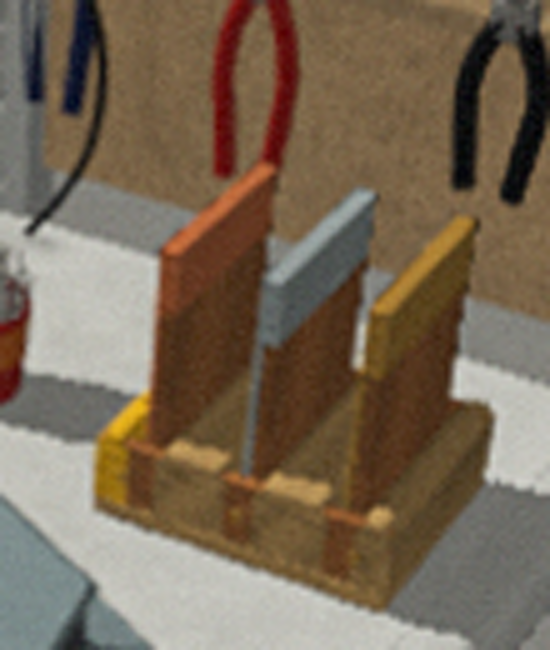

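View pics/top13.png

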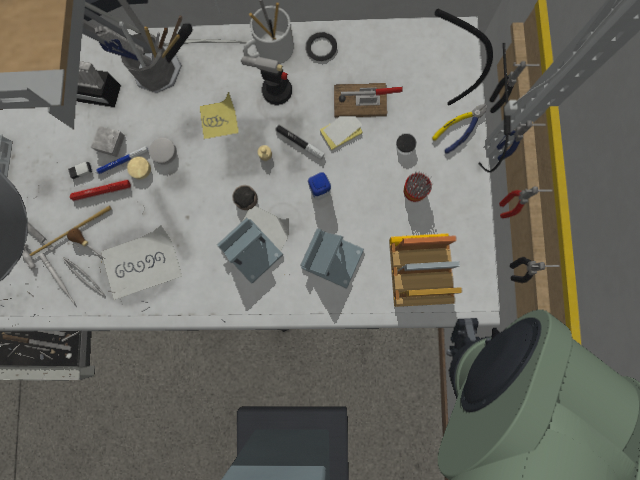

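```bash
python3 -c "
from ovh import *
for n,src,a in(('side','side13',(385,175,75,85,8)),('top','top13',(380,225,90,85,8))):
    x0,y0,w,h,s=a
    im=cv2.resize(cv2.imread(f'pics/{src}.png')[y0:y0+h,x0:x0+w],None,fx=s,fy=s,interpolation=cv2.INTER_CUBIC)
    f=fit['rack'];Rr=rz(f[2]);o=np.r_[f[0],f[1],0]
    for sx in(-.045,0,.045): box(im,n,s,(x0,y0),o+Rr@np.array([sx,0,.07]),Rr,H,(0,255,0))
    cv2.imwrite(f'pics/f_{n}.png',im)
" >/dev/null
```

```text
(no output)
```

View pics/f_side.png

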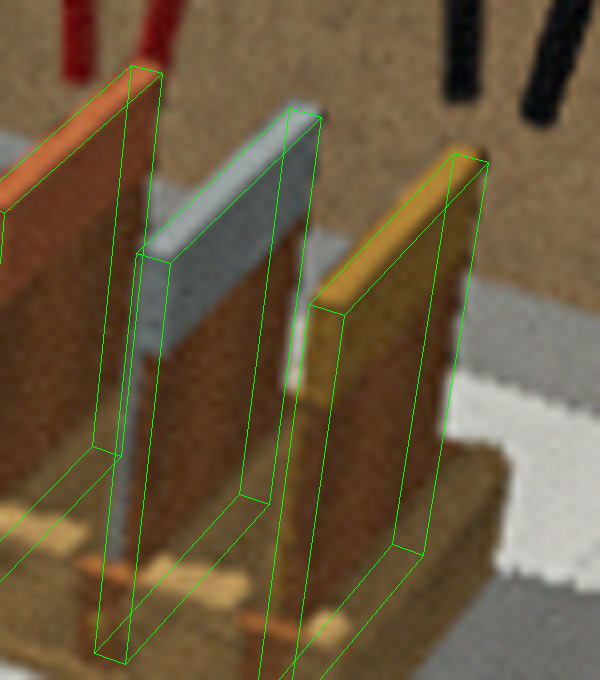

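View pics/f_top.png

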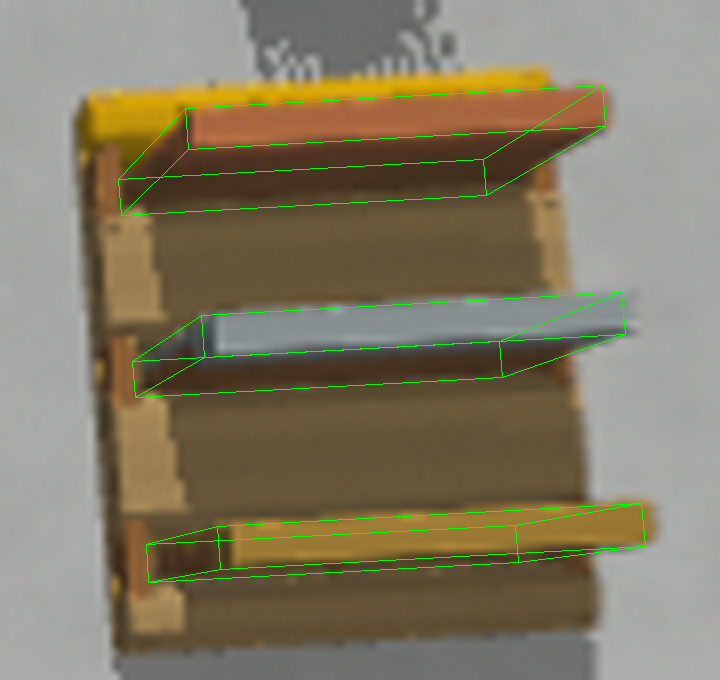

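```bash
python3 -c "
from workcell import bot
s=bot.observe();print(s['clock'],s['force'],s['grip_width']);bot.job_done()"
```

```text
17.75 [0.82584315 0.08914012 0.58836386] 0.021226125967565856
the job is handed in; nothing more can be done
```

Both plates are in the rack and the job is handed in at 17.75 s of the 72 s allowed. Copper stands in the slot at the yellow end and brass in the slot at the plain end. Both wrapped edges are up and both metal faces look toward the yellow end. No verdict was reported.

**Seating:** Each plate was lowered until about 29 N pushed back up, which I took as the slot floor. That came about 1.5 mm higher than I had worked out, for both plates alike.

**Last pictures (side and top):**
- All three plates match their fully-down, upright outlines to about 1–2 px, roughly 2–3 mm.
- The steel plate and brass plate sit about 1.5 mm toward the robot's right of my fitted rack centre, well inside the 9 mm limit.
- By eye, the steel plate, pot, pitch block and jar are where they were.
- The gripper was clear of everything at the end.

**Disagreements:**
- The side camera placed the rack's near lower corner about 2 px away from my combined fit. I trusted the slot edges in the top view, and both plates went in with only a few newtons of side force.
- The copper grasp ran up against two joint range limits (joints 5 and 6). The plate was therefore held about 3 mm off centre, which I allowed for when placing it.

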